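# Carving tools back into their fitted holders

### The arm

A 7-joint arm with a two-finger parallel gripper is mounted at the origin on a cart in front of the work surface, level with it; the furniture and walls round the work are solid. World frame = base frame: x ahead of the robot, y to its left, z up, the work surface at z = 0. Lengths are in m, angles in rad, forces in N, time in s.
With the tool pointing down it reaches from about 0.425 to 0.875 m from the base axis. Payload 4.7 kg.
Tool frame: the origin (TCP) lies where the fingers leave the gripper's body, on its centre line; the fingertips stand 70 mm ahead of it and the grasp point (between the pads) lies 51 mm ahead of it; z points along the fingers, y is the line along which they close (so a half turn about z gives the same grasp; the last joint's range is limited). The gripper opens to 87 mm and grips with 3 to 60 N. Pads are 19 mm wide; open, the fingers measure 117 mm over their backs; the gripper's body (75 mm by 190 mm) begins 51 mm behind the grasp point.
Start: joints at [1.31, 0.321, -0.07, 1.45, 0.023, 1.371, -0.057], TCP at [0.176, -0.626, 0.292] pointing down, gripper open.
Joint ranges: [-2.86, 2.86], [-0.3, 2.09], [-1.38, 1.24], [0.06, 2.45], [-1.56, 4.7], [0.09, 2.05], [-2.69, 2.69]. Speed limits (rad/s): [2.57, 2.57, 3.14, 3.14, 3.14, 3.14, 3.14].

### API

Orientations are given as a 3x3 rotation matrix whose columns are the frame's x, y, z axes.
In Python, from station import env gives the robot as it stands.
- The arm moves only by the tool play_rows, never from a script. Its arguments are lists of equal length, an entry for each row: "dp": the shift along the tool's x, y, z in cm, a list of three; "roll": the turn about the tool's z in degrees; "claw": the closure, from -1 (fully open) to 1 (shut). In form: {"dp": [[tx, ty, tz], ...], "roll": [roll, ...], "claw": [claw, ...]}. A call has exactly 5 rows; each row is the pose to reach, as a shift and turn from the pose commanded when the call began, along the tool's axes at that moment; what a row does not reach only later rows make up. A row lasts 1/12 s, in which the tool goes at most 41.7 mm and 7.16 degrees, less where a joint would pass 70% of its speed; a pose out of reach is approached as far as the arm can. A call with a gripper value outside its range is refused whole. The fingers move at their own pace and stop on an object; the grip force is fixed at half the most. Time passes only in rows, so rows that repeat a pose let the fingers close, or fill a call up. It gives the time, the measured TCP pose, the force, the opening and the grip force at its end, in the units of the state.
- env.sense(): the state, without advancing time (a new reading comes with each control period).
- env.read_camera(name): name is "scene" or "side" or "wrist"; returns a dict with "image" (480x640x3 uint8, red, green, blue), "K" (3x3 intrinsics, pixels), "dist" ([k1, k2, p1, p2, k3] as OpenCV has them; the pictures are not rectified), "T" (4x4, takes a point from camera to world coordinates). Camera axes: x right, y down, z forward; pixel columns grow to the right and rows downward; lengths in m; the calibration is good to about 2 mm. A picture is of the moment at which its call begins. There is no depth.
- env.finish_job(): hands the job in; it is judged then, once.
The state is a dict: "time": time; "qpos": joint angles; "qvel": joint speeds; "tau": joint torques, N m; "tool_pos": TCP position; "orientation": TCP orientation; "force": force on the tool from outside, world axes, zero at the start; "moment": the same for the moment, N m; "grip_width": finger opening in m; "grasp_force": force on a finger pad.
Only numpy, scipy, OpenCV 4.12 (cv2) and the standard library are available. Lean on these libraries where they do the work, as an engineer would, in place of code of your own. Each camera call takes 0.05 s, during which the arm holds its last target. There are 200 camera calls.

### The job

Clear up after carving: put the four hand tools lying about the left of the bench back into their fitted holders on the right, each into the one whose cut-out has its shape - the mallet standing on its head in the round well, the sanding pad, the pointed chisel and the try square lying flat as they lie now - each fully down on the holder's floor and let go. Set every tool down, do not drop it, and leave the white cup standing where it is.

Things in the scene. Friction and masses are not known exactly. Their poses are not given: they have to be found in the camera images.
- mallet: Round wooden carving mallet standing on its head, handle up, 174 mm tall, about 0.55 kg. Head 69 mm across from the underside to 85 mm up, above that a round handle 27 mm thick; grasp the handle, e.g. 130 mm up. It stands in the way of a wide gripper body working low beside it. Origin at the middle of the underside, z up.
- sanding_pad: Black block-shaped diamond sanding pad lying flat, 55 (x) x 90 (y) x 22 mm high, 0.06 kg; grasp it across its x axis. Origin at the middle of the underside, z up.
- point_chisel: Steel stone chisel with a pointed tip, lying along its own y axis, 174 mm long, octagonal shaft about 13 mm thick, its highest line 15 mm over the underside, 0.24 kg; grasp it across x at the origin. Origin at mid length, at the underside, z up. Either end may lie at either end of its holder.
- try_square: Small steel engineer's square lying flat, an L 146 (x) x 100 (y) mm, 0.19 kg. Origin at the middle of that outline, at the underside, z up. Stock 14 mm high, x = -73 to -55, y = -50 to 50 mm; thin blade x = -73 to 73, y = 28 to 50 mm, 6 to 8 mm up (it leans 0.04 rad onto the blade's end). Grasp the stock across x near x = -64, y = -3 mm.
- mallet_holder: Fixed grey plastic block 196 x 126 x 16 mm; origin under its middle. All four blocks look alike but for the cut-out, 10 mm deep with a dark rubber floor 6 mm above the underside. Cut-out: a round well 84 mm across about the origin. The seated mallet's origin is over this origin, 6 mm up; any turn about the vertical will do.
- pad_holder: Fixed grey plastic block 196 x 126 x 16 mm; origin under its middle. All four blocks look alike but for the cut-out, 10 mm deep with a dark rubber floor 6 mm above the underside. Cut-out: rectangle 70 (x) x 104 (y) mm about the origin. Seated pad: origin over this one, y axes parallel, either way round. A finger trough, 46 mm wide and as deep, runs right across the block along x through the middle.
- chisel_holder: Fixed grey plastic block 196 x 126 x 16 mm; origin under its middle. All four blocks look alike but for the cut-out, 10 mm deep with a dark rubber floor 6 mm above the underside. Cut-out: slot 30 (x) x 186 (y) mm about the origin. Seated chisel: origin over this one, y axes parallel, either way round. A finger trough, 46 mm wide and as deep, runs right across the block along x through the middle.
- square_holder: Fixed grey plastic block 196 x 126 x 16 mm; origin under its middle. All four blocks look alike but for the cut-out, 10 mm deep with a dark rubber floor 6 mm above the underside. Cut-out: an L, 7 mm wider all round than the square, which goes in one way: origin over this one, x along x, y along y. Finger trough across the stock, as deep: x = -98 to 2, y = -27 to 21 mm.
- slurry_cup: White open plastic measuring cup standing on the bench, 63 mm across, 44 mm high, very light; a bystander to leave alone. Origin at the middle of the underside.

How it is judged:
At the end, for the whole second after the job is handed in: All four tools rest in their own holders: origins within 15 mm of the holder's seen from above and under 9.5 mm above its underside (floor at 6 mm), within 0.08 rad of upright; pad, chisel and square with y axes within 0.25 rad of the holder's. Each lies still (horizontal distance between mallet and mallet_holder below 0.015 m and z of mallet in the frame of mallet_holder below 0.0095 m and angle between each of mallet, sanding_pad, point_chisel, try_square's own z axis and vertical below 0.08 rad and linear speed of each of mallet, sanding_pad, point_chisel, try_square below 0.02 m/s and horizontal distance between sanding_pad and pad_holder below 0.015 m and z of sanding_pad in the frame of pad_holder below 0.0095 m and angle between the y axis of sanding_pad and the y axis of pad_holder, either way round below 0.25 rad and horizontal distance between point_chisel and chisel_holder below 0.015 m and z of point_chisel in the frame of chisel_holder below 0.0095 m and angle between the y axis of point_chisel and the y axis of chisel_holder, either way round below 0.25 rad and horizontal distance between try_square and square_holder below 0.015 m and z of try_square in the frame of square_holder below 0.0095 m and angle between the y axis of try_square and the y axis of square_holder, either way round below 0.25 rad); the robot touches nothing.
It fails at once if the cup is upset or shifted by more than 25 mm (distance of slurry_cup from where it was at the start of the episode above 0.025 m or angle between slurry_cup's own z axis and vertical above 0.4 rad).
It fails at once if a tool is dropped (falls free of the fingers faster than 0.7 m/s, about 25 mm) ((contact force between the fingers and mallet below 0.05 N and linear speed of mallet above 0.7 m/s) or (contact force between the fingers and sanding_pad below 0.05 N and linear speed of sanding_pad above 0.7 m/s) or (contact force between the fingers and point_chisel below 0.05 N and linear speed of point_chisel above 0.7 m/s) or (contact force between the fingers and try_square below 0.05 N and linear speed of try_square above 0.7 m/s)).
It also fails if it takes over 136 s, if anything falls off the work surface, if the arm or the gripper's body presses on something with over 40 N, if the wrist force passes 120 N, or if a joint passes its speed limit or range.

## Working session

There is one attempt and no reset: what is moved stays moved. The work goes in short steps, Python scripts to look and compute and a tool call to move; the robot and the scene stay as the last step left them, time stands still between calls to the robot, and variables do not carry over. Pictures are saved under pics/ and viewed, at most 14 in all, crops included, and the job is handed in when it is done.

Besides the shell and the picture viewer there is one more tool, called after "Emit:" in YAML: its name, and indented under it one key for each argument. play_rows: Moves the arm, as the interface text tells. Its arguments: {"type":"object","properties":{"dp":{"type":"array"},"roll":{"type":"array"},"claw":{"type":"array"}},"required":["dp","roll","claw"]}

```bash
ls; mkdir -p pics; python3 - <<'E'
from station import env
import cv2,numpy as np,pickle
s=env.sense(); print(s['time'],s['tool_pos'],s['orientation'],s['grip_width'])
d={}
for n in ("scene","side","wrist"):
    c=env.read_camera(n); d[n]=c
    cv2.imwrite(f"pics/{n}0.png",c['image'][:,:,::-1]); print(n,c['K'],c['dist'],c['T'])
pickle.dump(d,open('c0.pkl','wb'))
E
```

```text
pics
0.0 [ 0.17617007 -0.62523355  0.29115474] [[ 9.62491971e-01  2.71309440e-01 -6.27412324e-04]
 [ 2.71310141e-01 -9.62490296e-01  1.79960990e-03]
 [-1.15627120e-04 -1.90233341e-03 -9.99998184e-01]] 0.0868069385591225
scene [[588.25716193   0.         326.62970629]
 [  0.         588.25716193 239.59999717]
 [  0.           0.           1.        ]] [-0.00599315  0.          0.          0.          0.        ] [[-0.43361151 -0.37895581  0.81754116 -0.58953594]
 [-0.90104474  0.19238317 -0.38872495  0.52242096]
 [-0.00997158 -0.90519678 -0.42487569  0.63108004]
 [ 0.          0.          0.          1.        ]]
side [[527.72631329   0.         319.77721523]
 [  0.         527.72631329 235.48513653]
 [  0.           0.           1.        ]] [-0.09178094  0.          0.          0.          0.        ] [[-0.92975001 -0.2251802   0.29130533  0.11201097]
 [-0.36814864  0.58061463 -0.72619091  0.94593454]
 [-0.00561232 -0.78241966 -0.62272624  0.84518663]
 [ 0.          0.          0.          1.        ]]
wrist [[361.58339359   0.         325.20373014]
 [  0.         361.58339359 238.81657282]
 [  0.           0.           1.        ]] [-0.04802187  0.          0.          0.          0.        ] [[ 2.72190143e-01 -9.25008111e-01 -2.65089646e-01  2.48324047e-01]
 [-9.62242994e-01 -2.61935674e-01 -7.40143407e-02 -6.05635704e-01]
 [-9.72569493e-04  2.75226629e-01 -9.61378883e-01  3.83679973e-01]
 [ 0.00000000e+00  0.00000000e+00  0.00000000e+00  1.00000000e+00]]
```

View pics/scene0.png

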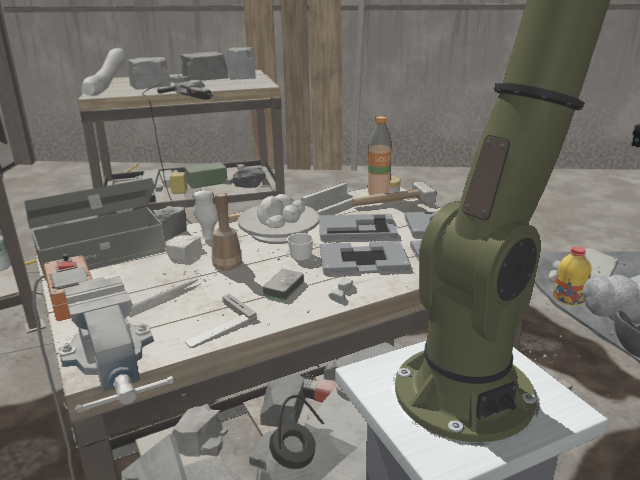

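View pics/side0.png

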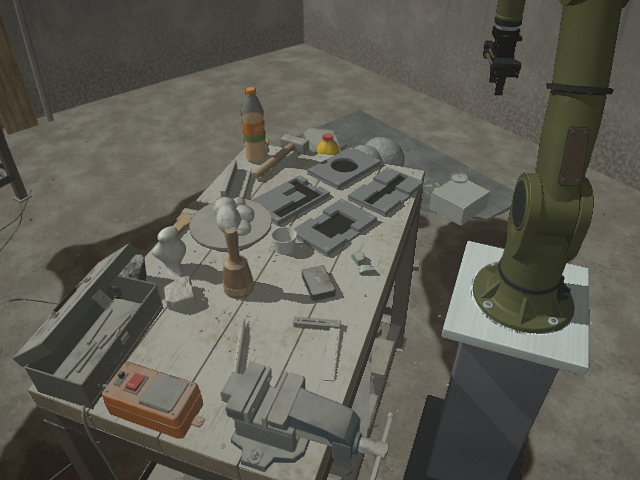

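View pics/wrist0.png

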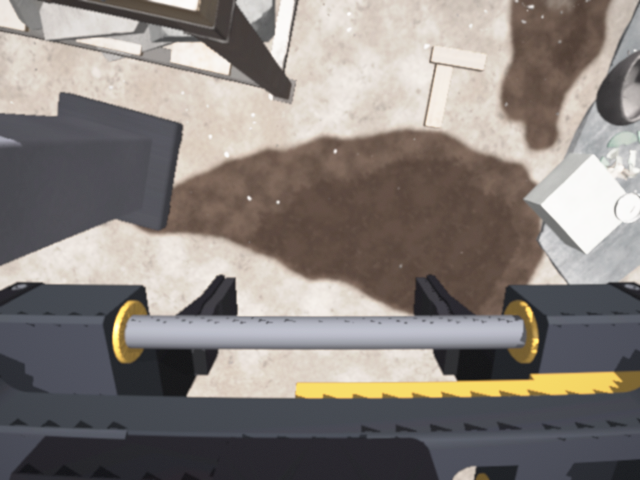

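```bash
cat > h.py <<'E'
import numpy as np,cv2
def ray(c,uv):
    p=cv2.undistortPoints(np.array([[uv]],float),c['K'],c['dist'])[0,0]
    d=c['T'][:3,:3]@np.array([p[0],p[1],1.]); return c['T'][:3,3],d/np.linalg.norm(d)
def plane(c,uv,z=0.):
    o,d=ray(c,uv); return o+d*(z-o[2])/d[2]
def tri(a,ua,b,ub):
    o1,d1=ray(a,ua);o2,d2=ray(b,ub)
    A=np.c_[d1,-d2];t=np.linalg.lstsq(A,o2-o1,rcond=None)[0]
    p,q=o1+d1*t[0],o2+d2*t[1]; return (p+q)/2,np.linalg.norm(p-q)
def proj(c,p):
    R=c['T'][:3,:3].T; return cv2.projectPoints(np.array([p],float),R,-R@c['T'][:3,3],c['K'],c['dist'])[0][0,0]
E
python3 - <<'E'
import pickle
from h import *
np.set_printoptions(precision=3,suppress=True)
d=pickle.load(open('c0.pkl','rb'));S,D=d['scene'],d['side']
for n,uv,z in [('mallet base',(237,288),0),('cup',(284,245),0),('pad',(319,278),.022),('sq stock',(317,322),.014),('sq blade end',(332,378),.007),('chisel a',(243,320),.01),('chisel b',(240,370),.01),
 ('mh',(344,165),.016),('sh',(296,197),.016),('ch',(386,190),.016),('ph',(336,227),.016),('green',(362,263),.02),('bottle',(254,160),0),('wsphere',(232,215),.03)]:
    print(n,plane(D,uv,z))
print('scene chisel',plane(S,(135,307),.01),plane(S,(198,282),.01))
for n,a,b in [('mallettop',(222,196),(231,231)),('ph',(363,258),(336,227)),('pad',(283,280),(319,278)),('corner mallet? bottle top',(381,119),(251,89)),('vise',(95,285),(285,375))]: print(n,tri(S,a,D,b))
E
```

```text
mallet base [0.613 0.209 0.   ]
cup [0.577 0.029 0.   ]
pad [0.442 0.131 0.022]
sq stock [0.399 0.25  0.014]
sq blade end [0.321 0.367 0.007]
chisel a [0.549 0.299 0.01 ]
chisel b [0.493 0.417 0.01 ]
mh [ 0.558 -0.367  0.016]
sh [ 0.625 -0.157  0.016]
ch [ 0.401 -0.281  0.016]
ph [ 0.474 -0.069  0.016]
green [0.367 0.044 0.02 ]
bottle [ 0.841 -0.32   0.   ]
wsphere [ 0.739 -0.002  0.03 ]
scene chisel [0.493 0.436 0.01 ] [0.537 0.296 0.01 ]
mallettop (array([0.608, 0.208, 0.168]), np.float64(0.0020892163454897935))
ph (array([ 0.477, -0.078,  0.009]), np.float64(0.0009051316092916811))
pad (array([0.44 , 0.136, 0.025]), np.float64(0.0030281945946673706))
corner mallet? bottle top (array([ 0.837, -0.331,  0.232]), np.float64(0.002402458466181806))
vise (array([0.352, 0.499, 0.154]), np.float64(0.014022990793307497))
```

Emit:
play_rows:
  dp:
    - [3, -2.3, 0]
    - [6, -4.6, 0]
    - [9, -7, 0]
    - [12, -9.4, 0]
    - [15, -11.8, 0]
  roll: [0, 0, 0, 0, 0]
  claw: [-1, -1, -1, -1, -1]

```text
time: 0.57
tool_pos: [0.2894, -0.4696, 0.2919]
orientation: [[0.963, 0.271, -0.0], [0.271, -0.963, 0.0], [-0.0, -0.0, -1.0]]
force: [0.4, -0.8, 0.2]
grip_width: 0.087
grasp_force: 0.0
```

Emit:
play_rows:
  dp:
    - [3, -2.3, 0]
    - [6, -4.6, 0]
    - [9, -7, 0]
    - [12, -9.4, 0]
    - [15, -11.8, 0]
  roll: [0, 0, 0, 0, 0]
  claw: [-1, -1, -1, -1, -1]

```text
time: 0.98
tool_pos: [0.4017, -0.3153, 0.2922]
orientation: [[0.963, 0.271, -0.0], [0.271, -0.963, -0.0], [-0.0, 0.0, -1.0]]
force: [1.0, -0.7, 0.2]
grip_width: 0.087
grasp_force: 0.0
```

Emit:
play_rows:
  dp:
    - [2.5, -2, 0]
    - [5, -4, 0]
    - [6.5, -5.1, 0]
    - [6.5, -5.1, 0]
    - [6.5, -5.1, 0]
  roll: [5, 10, 16, 16, 16]
  claw: [-1, -1, -1, -1, -1]

```text
time: 1.4
tool_pos: [0.4502, -0.2493, 0.2921]
orientation: [[1.0, -0.0, -0.0], [-0.0, -1.0, -0.0], [-0.0, 0.0, -1.0]]
force: [0.3, -0.0, -0.6]
grip_width: 0.0869
grasp_force: 0.0
```

```bash
cat > look.py <<'E'
import sys,pickle,cv2
from station import env
n,f=sys.argv[1:3]
c=env.read_camera(n);c['s']=env.sense();pickle.dump(c,open(f+'.pkl','wb'));cv2.imwrite(f'pics/{f}.png',c['image'][:,:,::-1])
s=c['s'];print(s['time'],s['tool_pos'].round(4) if hasattr(s['tool_pos'],'round') else s['tool_pos'],c['s']['orientation'])
E
python3 look.py wrist w1
```

```text
1.45 [ 0.4494 -0.2507  0.292 ] [[ 9.99995474e-01 -2.86442121e-03 -9.19990283e-04]
 [-2.86484311e-03 -9.99995792e-01 -4.57591964e-04]
 [-9.18675675e-04  4.60225521e-04 -9.99999472e-01]]
```

View pics/w1.png

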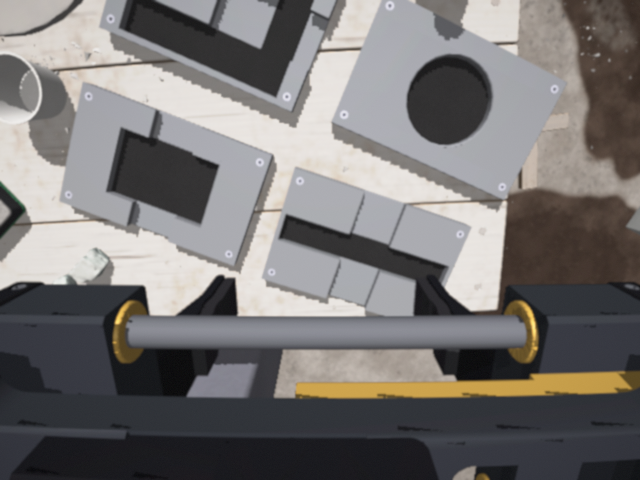

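Emit:
play_rows:
  dp:
    - [1.6, -3, 0]
    - [3.2, -6, 0]
    - [4.8, -9, 0]
    - [6.4, -12, 0]
    - [8, -15, 0]
  roll: [0, 0, 0, 0, 0]
  claw: [-1, -1, -1, -1, -1]

```text
time: 1.87
tool_pos: [0.5304, -0.1016, 0.2922]
orientation: [[1.0, -0.007, -0.0], [-0.007, -1.0, -0.001], [-0.0, 0.001, -1.0]]
force: [0.3, 0.3, 0.4]
grip_width: 0.0869
grasp_force: 0.0
```

Emit:
play_rows:
  dp:
    - [0, 0, 0]
    - [0, 0, 0]
    - [0, 0, 0]
    - [0, 0, 0]
    - [0, 0, 0]
  roll: [0, 0, 0, 0, 0]
  claw: [-1, -1, -1, -1, -1]

```text
time: 2.28
tool_pos: [0.5298, -0.103, 0.2921]
orientation: [[1.0, -0.008, -0.001], [-0.008, -1.0, -0.001], [-0.001, 0.001, -1.0]]
force: [0.6, 0.8, -0.3]
grip_width: 0.0869
grasp_force: 0.0
```

```bash
python3 look.py wrist w2
```

```text
2.3333 [ 0.5299 -0.1026  0.2922] [[ 9.99972545e-01 -7.40104241e-03 -3.66029077e-04]
 [-7.40127135e-03 -9.99972413e-01 -6.28118595e-04]
 [-3.61370247e-04  6.30810431e-04 -9.99999736e-01]]
```

View pics/w2.png

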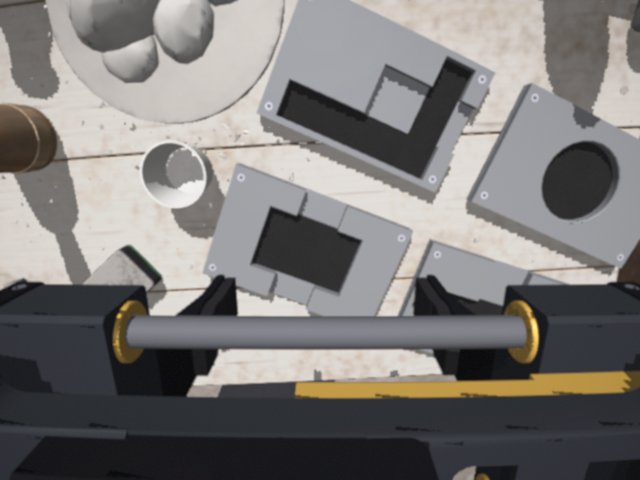

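Emit:
play_rows:
  dp:
    - [-1, -4, 0]
    - [-2, -8, 0]
    - [-3, -12, 0]
    - [-4, -16, 0]
    - [-5, -20, 0]
  roll: [0, 0, 0, 0, 0]
  claw: [-1, -1, -1, -1, -1]

```text
time: 2.75
tool_pos: [0.4806, 0.1002, 0.2924]
orientation: [[1.0, -0.007, 0.001], [-0.007, -1.0, -0.001], [0.001, 0.001, -1.0]]
force: [0.1, 0.1, -0.2]
grip_width: 0.0872
grasp_force: 0.0
```

Emit:
play_rows:
  dp:
    - [-1.3, -3.5, 0]
    - [-2.6, -7, 0]
    - [-4, -10.5, 0]
    - [-5, -14, 0]
    - [-5, -14, 0]
  roll: [0, 0, 0, 0, 0]
  claw: [-1, -1, -1, -1, -1]

```text
time: 3.17
tool_pos: [0.4286, 0.2469, 0.2931]
orientation: [[1.0, 0.006, 0.001], [0.006, -1.0, 0.004], [0.001, -0.004, -1.0]]
force: [-0.5, 0.2, -0.1]
grip_width: 0.087
grasp_force: 0.0
```

```bash
python3 look.py wrist w3
```

```text
3.2167 [0.4302 0.2433 0.2927] [[ 9.99996493e-01  2.56597531e-03  6.55030739e-04]
 [ 2.56524560e-03 -9.99996091e-01  1.11242597e-03]
 [ 6.57882636e-04 -1.11074176e-03 -9.99999167e-01]]
```

View pics/w3.png

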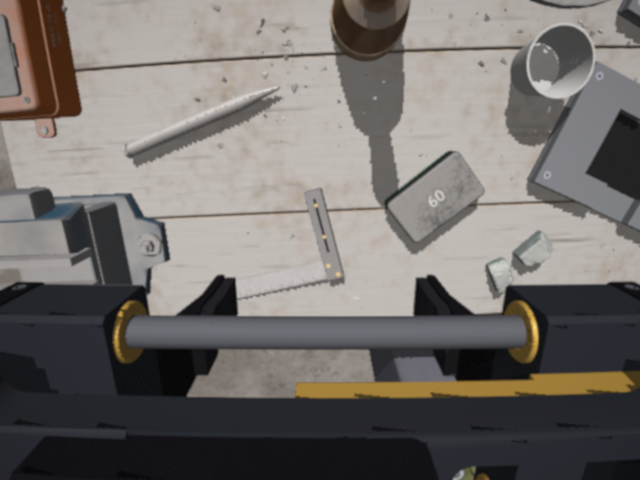

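```bash
cat > m1.py <<'E'
import pickle
from h import *
np.set_printoptions(precision=4,suppress=True)
w=[None]+[pickle.load(open(f'w{i}.pkl','rb')) for i in (1,2,3)]
D=pickle.load(open('c0.pkl','rb'))['side']
def ref(c,uv,r=4):
    g=cv2.cvtColor(c['image'],cv2.COLOR_RGB2GRAY).astype(float);u,v=uv
    p=g[v-r:v+r+1,u-r:u+r+1]; q=np.clip(p-np.median(p)-12,0,None); yy,xx=np.mgrid[v-r:v+r+1,u-r:u+r+1]
    return uv if q.sum()==0 else ((q*xx).sum()/q.sum(),(q*yy).sum()/q.sum())
P={'pad':[(88,97),(260,162),(228,254),(68,195)],'mal':[(391,6),(555,89),(502,187),(344,115)],'chi':[(299,181),(460,234),(271,271)]}
R={k:[ref(w[1],p) for p in v] for k,v in P.items()}
X={k:np.array([plane(w[1],p,.016) for p in v]) for k,v in R.items()}
X['squ']=np.array([plane(w[2],ref(w[2],p),.016) for p in [(268,105),(432,180),(482,78)]])
for k,x in X.items():
    c=x.mean(0) if len(x)==4 else ((x[1]+x[2])/2 if k=='chi' else (x[0]+x[2])/2)
    l=x[1]-x[0]; print(k,'centre',c,'sides',[round(np.linalg.norm(x[i]-x[i+1]),4) for i in range(len(x)-1)],'long ang deg',np.degrees(np.arctan2(l[1],l[0])))
for n,a,b in [('pad0',P['pad'][0],(241,178)),('pad1',P['pad'][1],(402,238)),('mal3',P['mal'][3],(484,195)),('mal0',P['mal'][0],(534,98)),('chi0',P['chi'][0],(437,254)),('sq0',(111,19),(268,105)),('sq1',(287,97),(432,180))]:
    print(n,*tri(w[1],ref(w[1],a),w[2],ref(w[2],b)))
c=w[3]
print('padtop',np.array([plane(c,p,.022) for p in [(388,206),(456,153),(484,187),(416,241)]]))
print('sq far, corner, bladeend',*[plane(c,p,z) for p,z in [((313,190),.014),((335,280),.014),((237,289),.008)]])
print('chisel blunt,tip',*[plane(c,p,.008) for p in [(128,151),(280,88)]])
print('mallet foot?',plane(c,(368,58),0))
print('cup rim',plane(w[2],(174,174),.044))
E
python3 m1.py
```

```text
pad centre [ 0.4841 -0.0818  0.016 ] sides [np.float64(0.1783), np.float64(0.1046), np.float64(0.1789)] long ang deg -111.33004433049203
mal centre [ 0.5588 -0.3704  0.016 ] sides [np.float64(0.1773), np.float64(0.1044), np.float64(0.1781)] long ang deg -113.00834754381275
chi centre [ 0.4036 -0.2921  0.016 ] sides [np.float64(0.1791), np.float64(0.2062)] long ang deg -108.44838142469361
squ centre [ 0.6448 -0.1517  0.016 ] sides [np.float64(0.1786), np.float64(0.1038)] long ang deg -113.53097130883981
pad0 [ 0.565  -0.0184  0.0171] 5.731921195656918e-05
pad1 [ 0.5003 -0.184   0.0172] 5.486289337650571e-05
mal3 [ 0.5455 -0.268   0.0175] 3.553180071761051e-05
mal0 [ 0.6416 -0.3093  0.0158] 0.00023375528439460995
chi0 [ 0.4821 -0.2234  0.0184] 0.00034680974843925405
sq0 [ 0.6331 -0.0493  0.0153] 0.0005923902862411197
sq1 [ 0.5615 -0.2127  0.0169] 0.00010907700101312296
padtop [[0.435  0.1829 0.022 ]
 [0.4887 0.1182 0.022 ]
 [0.4554 0.0862 0.022 ]
 [0.398  0.1514 0.022 ]]
sq far, corner, bladeend [0.4496 0.2596 0.014 ] [0.3501 0.2356 0.014 ] [0.3357 0.3465 0.008 ]
chisel blunt,tip [0.4886 0.4513 0.008 ] [0.5488 0.292  0.008 ]
mallet foot? [0.5782 0.206  0.    ]
cup rim [0.5716 0.0376 0.044 ]
```

Emit:
play_rows:
  dp:
    - [1, 3.1, 0]
    - [2, 6.2, 0]
    - [3.1, 9.3, 0]
    - [4.2, 12.4, 0]
    - [5.3, 15.5, 0]
  roll: [-7, -14, -21, -28, -35]
  claw: [-1, -1, -1, -1, -1]

```text
time: 3.63
tool_pos: [0.4844, 0.082, 0.2924]
orientation: [[0.839, 0.543, 0.001], [0.543, -0.839, -0.001], [-0.0, 0.001, -1.0]]
force: [0.8, -0.1, -0.2]
grip_width: 0.0872
grasp_force: 0.0
```

Emit:
play_rows:
  dp:
    - [0, 0, 0]
    - [0, 0, 0]
    - [0, 0, 0]
    - [0, 0, 0]
    - [0, 0, 0]
  roll: [-7, -14, -21, -28, -35]
  claw: [-1, -1, -1, -1, -1]

```text
time: 4.05
tool_pos: [0.4842, 0.0833, 0.2921]
orientation: [[0.376, 0.926, -0.0], [0.926, -0.376, -0.001], [-0.001, 0.0, -1.0]]
force: [1.0, 0.8, 0.1]
grip_width: 0.0869
grasp_force: 0.0
```

Emit:
play_rows:
  dp:
    - [0, 0, 0]
    - [0, 0, 0]
    - [0, 0, 1]
    - [0, 0, 2]
    - [0, 0, 3]
  roll: [-7, -14, -21, -28, -35]
  claw: [-1, -1, -1, -1, -1]

```text
time: 4.47
tool_pos: [0.4842, 0.0834, 0.2619]
orientation: [[-0.223, 0.975, 0.0], [0.975, 0.223, -0.001], [-0.001, 0.0, -1.0]]
force: [1.0, 0.8, 0.2]
grip_width: 0.0869
grasp_force: 0.0
```

Emit:
play_rows:
  dp:
    - [0, 0, 1]
    - [0, 0, 2]
    - [0, 0, 3]
    - [0, 0, 3]
    - [0, 0, 3]
  roll: [-7, -14, -21, -25.5, -25.5]
  claw: [-1, -1, -1, -1, -1]

```text
time: 4.88
tool_pos: [0.4837, 0.0834, 0.2315]
orientation: [[-0.618, 0.786, -0.002], [0.786, 0.618, -0.001], [0.0, -0.002, -1.0]]
force: [1.3, 0.1, -0.5]
grip_width: 0.0872
grasp_force: 0.0
```

```bash
python3 look.py wrist w4; python3 -c "
from station import env;print(env.sense()['qpos'])
import pickle
from h import *
c=pickle.load(open('w3.pkl','rb'))
for z in (.03,.1,.15): print(z,plane(c,(165,240),z),plane(c,(125,200),z))"
```

```text
4.9333 [0.4841 0.0838 0.232 ] [[-6.15401425e-01  7.88213698e-01 -5.02107167e-04]
 [ 7.88213853e-01  6.15401227e-01 -5.01896925e-04]
 [-8.66046651e-05 -7.04635908e-04 -9.99999748e-01]]
[ 0.51009522  0.06528526 -0.75388943  1.89210966  0.04826892  1.20285618
  0.40276394]
0.03 [0.39944893 0.41244946 0.03      ] [0.44118495 0.44898352 0.03      ]
0.1 [0.4199094  0.37975345 0.1       ] [0.4534277  0.40909404 0.1       ]
0.15 [0.43452402 0.35639916 0.15      ] [0.46217252 0.38060156 0.15      ]
```

View pics/w4.png

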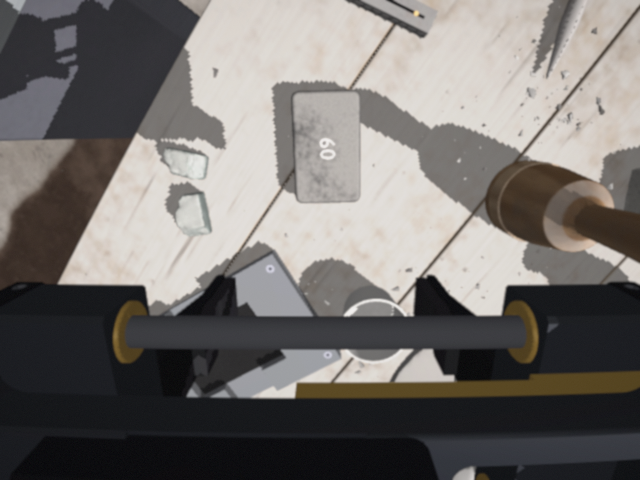

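```bash
cat > m2.py <<'E'
import pickle
from h import *
np.set_printoptions(precision=4,suppress=True)
a,b=[pickle.load(open(f'w{i}.pkl','rb')) for i in (3,4)]
A=[(388,206),(456,153),(484,187),(416,241)];B=[(295,93),(296,203),(360,202),(360,92)]
for p,q in zip(A,B): print(tri(a,p,b,q))
x=np.array([plane(b,q,.022) for q in B]);c=x.mean(0);print(c,np.linalg.norm(np.diff(x,axis=0),axis=1))
s=b['s'];R=np.array(s['orientation']);print('tool-frame offset cm',100*R.T@(c-s['tool_pos']))
l=R.T@(x[0]-x[1]);print(l, R.T@(x[3]-x[2]))
print('mallet neck tri', tri(a,(368,58),b,(560,200)))
E
python3 m2.py
```

```text
(array([ 0.3879,  0.1552, -0.1554]), np.float64(0.027923171217935843))
(array([ 0.4705,  0.0259, -0.2518]), np.float64(0.016270580294340687))
(array([0.4714, 0.128 , 0.1231]), np.float64(0.007292628565768999))
(array([0.4322, 0.1742, 0.1223]), np.float64(0.012265891789371817))
[0.4446 0.1345 0.022 ] [0.0875 0.0541 0.0874]
tool-frame offset cm [ 6.4287  0.027  20.9982]
[ 0.0875  0.0006 -0.    ] [ 0.0874 -0.0025 -0.    ]
mallet neck tri (array([0.5645, 0.2093, 0.1079]), np.float64(0.021197138975293125))
```

```bash
python3 - <<'E'
import pickle
from h import *
a,b=[pickle.load(open(f'w{i}.pkl','rb')) for i in (3,4)]
for p,q in zip([(388,206),(456,153),(484,187),(416,241)],[(360,92),(360,202),(296,203),(295,93)]): print(tri(a,p,b,q))
E
```

```text
(array([0.43673441, 0.18392513, 0.02936541]), np.float64(0.0009080755982543693))
(array([0.49027589, 0.11907206, 0.02797899]), np.float64(0.003681371941940179))
(array([0.45246877, 0.0793969 , 0.00523332]), np.float64(0.0019607438442600495))
(array([0.39830443, 0.15228463, 0.02463368]), np.float64(0.0009580025089914677))
```

Emit:
play_rows:
  dp:
    - [2.2, 0, 1.5]
    - [4.4, 0, 3]
    - [6.4, 0, 4.5]
    - [6.4, 0, 6]
    - [6.4, 0, 7]
  roll: [0, 0, 0, 0, 0]
  claw: [-1, -1, -1, -1, -1]

```text
time: 5.35
tool_pos: [0.4438, 0.1357, 0.1615]
orientation: [[-0.618, 0.786, 0.0], [0.786, 0.618, -0.001], [-0.001, -0.001, -1.0]]
force: [0.1, -1.3, -0.3]
grip_width: 0.087
grasp_force: 0.0
```

Emit:
play_rows:
  dp:
    - [0, 0, 2]
    - [0, 0, 4]
    - [0, 0, 6]
    - [0, 0, 7.5]
    - [0, 0, 8.6]
  roll: [0, 0, 0, 0, 0]
  claw: [-1, -1, -1, -1, -1]

```text
time: 5.77
tool_pos: [0.4446, 0.1344, 0.0749]
orientation: [[-0.616, 0.788, -0.001], [0.788, 0.616, -0.0], [0.0, -0.001, -1.0]]
force: [0.2, 0.3, 0.4]
grip_width: 0.0867
grasp_force: 0.0
```

Emit:
play_rows:
  dp:
    - [0, 0, 0]
    - [0, 0, 0]
    - [0, 0, 0]
    - [0, 0, 0]
    - [0, 0, 0]
  roll: [0, 0, 0, 0, 0]
  claw: [0, 1, 1, 1, 1]

```text
time: 6.18
tool_pos: [0.4451, 0.1358, 0.0771]
orientation: [[-0.619, 0.786, 0.002], [0.786, 0.619, -0.0], [-0.001, 0.001, -1.0]]
force: [0.0, -0.9, -0.5]
grip_width: 0.0615
grasp_force: 0.0
```

Emit:
play_rows:
  dp:
    - [0, 0, 0]
    - [0, 0, 0]
    - [0, 0, 0]
    - [0, 0, 0]
    - [0, 0, 0]
  roll: [0, 0, 0, 0, 0]
  claw: [1, 1, 1, 1, 1]

```text
time: 6.6
tool_pos: [0.4448, 0.1358, 0.0769]
orientation: [[-0.619, 0.786, 0.001], [0.786, 0.619, -0.001], [-0.001, 0.0, -1.0]]
force: [-0.7, -0.4, 5.0]
grip_width: 0.055
grasp_force: 29.9
```

Emit:
play_rows:
  dp:
    - [0, 0, -2]
    - [0, 0, -5]
    - [-2, -1, -8]
    - [-4, -2, -11]
    - [-6, -3.2, -12]
  roll: [0, 0, 0, 0, 0]
  claw: [1, 1, 1, 1, 1]

```text
time: 7.02
tool_pos: [0.4584, 0.0692, 0.2003]
orientation: [[-0.62, 0.784, 0.007], [0.784, 0.62, -0.0], [-0.004, 0.005, -1.0]]
force: [1.8, 1.1, -0.7]
grip_width: 0.0548
grasp_force: 29.9
```

Emit:
play_rows:
  dp:
    - [-2.7, -1.5, 0]
    - [-5.5, -3, 0]
    - [-8.3, -4.5, 0]
    - [-11, -6, 0]
    - [-13.5, -7.2, 0]
  roll: [6, 12, 18, 25, 32]
  claw: [1, 1, 1, 1, 1]

```text
time: 7.43
tool_pos: [0.4829, -0.0839, 0.196]
orientation: [[-0.101, 0.995, -0.0], [0.995, 0.101, -0.001], [-0.001, -0.0, -1.0]]
force: [1.6, -0.1, -0.8]
grip_width: 0.0547
grasp_force: 29.9
```

Emit:
play_rows:
  dp:
    - [0, 0, 0]
    - [0, 0, 0]
    - [0, 0, 0]
    - [0, 0, 0]
    - [0, 0, 0]
  roll: [7, 14, 21, 27.5, 27.5]
  claw: [1, 1, 1, 1, 1]

```text
time: 7.85
tool_pos: [0.4831, -0.0817, 0.1959]
orientation: [[0.365, 0.931, -0.0], [0.931, -0.365, 0.0], [-0.0, -0.0, -1.0]]
force: [0.3, -0.1, -0.1]
grip_width: 0.0548
grasp_force: 29.9
```

Emit:
play_rows:
  dp:
    - [0, 0, 0]
    - [0, 0, 0]
    - [0, 0, 0]
    - [0, 0, 0]
    - [0, 0, 0]
  roll: [0, 0, 0, 0, 0]
  claw: [1, 1, 1, 1, 1]

```text
time: 8.27
tool_pos: [0.4833, -0.0817, 0.1962]
orientation: [[0.362, 0.932, -0.0], [0.932, -0.362, -0.0], [-0.0, -0.0, -1.0]]
force: [-0.3, -0.3, -1.6]
grip_width: 0.055
grasp_force: 29.9
```

```bash
python3 look.py wrist w5; cat > off.py <<'E'
# usage: off.py x y yaw  -> tool frame offset in cm and roll from present pose
import sys,numpy as np
from station import env
s=env.sense();R=np.array(s['orientation']);p=np.array(s['tool_pos'])
x,y,yaw=map(float,sys.argv[1:4])
d=R.T@np.array([x-p[0],y-p[1],0]);cur=np.degrees(np.arctan2(R[1,0],R[0,0]))
print('pos',p.round(4),'yaw',cur.round(2),'dp cm',(100*d[:2]).round(2),'roll',round((cur-yaw+180)%360-180,2),'t',s['time'],'q7',np.round(s['qpos'],2),'w',s['grip_width'],s['grasp_force'])
E
python3 off.py .4841 -.0818 68.7
```

```text
8.3167 [ 0.4833 -0.0817  0.1962] [[ 3.62179030e-01  9.32108551e-01  4.58331887e-06]
 [ 9.32108548e-01 -3.62179028e-01 -8.19979690e-05]
 [-7.47710261e-05  3.39700956e-05 -9.99999997e-01]]
pos [ 0.4833 -0.0817  0.1962] yaw 68.77 dp cm [0.02 0.08] roll 0.07 t 8.3167 q7 [ 0.67  0.09 -0.58  1.94  0.05  1.13 -0.3 ] w 0.05468395431495009 29.92685079574585
```

View pics/w5.png

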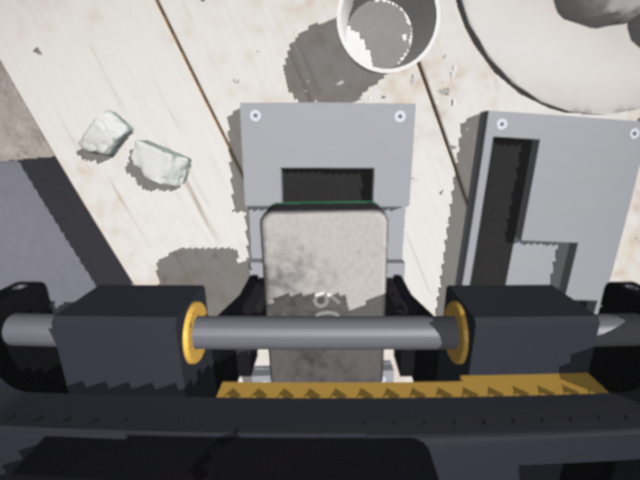

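Emit:
play_rows:
  dp:
    - [0, 0.1, 2.5]
    - [0, 0.1, 5]
    - [0, 0.1, 7]
    - [0, 0.1, 9]
    - [0, 0.1, 10]
  roll: [0, 0, 0, 0, 0]
  claw: [1, 1, 1, 1, 1]

```text
time: 8.73
tool_pos: [0.4829, -0.0819, 0.094]
orientation: [[0.362, 0.932, -0.003], [0.932, -0.362, 0.001], [-0.0, -0.003, -1.0]]
force: [-0.7, -0.2, -0.5]
grip_width: 0.055
grasp_force: 29.9
```

Emit:
play_rows:
  dp:
    - [0, 0, 0.4]
    - [0, 0, 0.8]
    - [0, 0, 1.2]
    - [0, 0, 1.3]
    - [0, 0, 1.3]
  roll: [0, 0, 0, 0, 0]
  claw: [1, 1, 1, 1, 1]

```text
time: 9.15
tool_pos: [0.4847, -0.0822, 0.0837]
orientation: [[0.363, 0.932, 0.001], [0.932, -0.363, -0.0], [-0.0, 0.001, -1.0]]
force: [-0.1, 0.6, -0.9]
grip_width: 0.0547
grasp_force: 29.9
```

Emit:
play_rows:
  dp:
    - [0, 0, 0.1]
    - [0, 0, 0.1]
    - [0, 0, 0.1]
    - [0, 0, 0.1]
    - [0, 0, 0.1]
  roll: [0, 0, 0, 0, 0]
  claw: [1, 1, -1, -1, -1]

```text
time: 9.57
tool_pos: [0.4843, -0.0822, 0.0824]
orientation: [[0.363, 0.932, 0.0], [0.932, -0.363, -0.0], [-0.0, 0.0, -1.0]]
force: [0.2, -1.5, -0.3]
grip_width: 0.0673
grasp_force: 0.0
```

Emit:
play_rows:
  dp:
    - [0, 0, 0]
    - [0, 0, 0]
    - [0, 0, 0]
    - [0, 0, 0]
    - [0, 0, 0]
  roll: [0, 0, 0, 0, 0]
  claw: [-1, -1, -1, -1, -1]

```text
time: 9.98
tool_pos: [0.4842, -0.0821, 0.0822]
orientation: [[0.363, 0.932, -0.0], [0.932, -0.363, -0.0], [-0.0, -0.0, -1.0]]
force: [-0.1, -0.5, 0.3]
grip_width: 0.0862
grasp_force: 0.0
```

Emit:
play_rows:
  dp:
    - [0, 0, -2]
    - [0, 0, -5]
    - [0, 0, -9]
    - [0, 0, -13]
    - [0, 0, -17]
  roll: [0, 0, 0, 0, 0]
  claw: [-1, -1, -1, -1, -1]

```text
time: 10.4
tool_pos: [0.4838, -0.0818, 0.2539]
orientation: [[0.362, 0.932, -0.0], [0.932, -0.362, 0.0], [-0.0, -0.0, -1.0]]
force: [1.5, -0.0, 0.2]
grip_width: 0.0872
grasp_force: 0.0
```

Emit:
play_rows:
  dp:
    - [0, 0, -1]
    - [0, 0, -2]
    - [0, 0, -3]
    - [0, 0, -3.7]
    - [0, 0, -3.7]
  roll: [0, 0, 0, 0, 0]
  claw: [-1, -1, -1, -1, -1]

```text
time: 10.82
tool_pos: [0.4844, -0.0821, 0.2895]
orientation: [[0.363, 0.932, 0.0], [0.932, -0.363, 0.0], [0.0, 0.0, -1.0]]
force: [-0.2, -0.5, 0.7]
grip_width: 0.0868
grasp_force: 0.0
```

```bash
python3 off.py .382 .244 13.6
```

```text
pos [ 0.4844 -0.0821  0.2895] yaw 68.73 dp cm [ 26.68 -21.37] roll 55.13 t 10.8167 q7 [ 0.69  0.01 -0.58  1.82  0.    1.32 -0.26] w 0.08680311193998837 0.0
```

Emit:
play_rows:
  dp:
    - [2.9, -2.4, 0]
    - [5.8, -4.9, 0]
    - [8.7, -7.3, 0]
    - [11.6, -9.7, 0]
    - [14.5, -12.2, 0]
  roll: [0, 0, 0, 0, 0]
  claw: [-1, -1, -1, -1, -1]

```text
time: 11.23
tool_pos: [0.4218, 0.0985, 0.2878]
orientation: [[0.363, 0.932, -0.002], [0.932, -0.363, 0.0], [-0.001, -0.002, -1.0]]
force: [0.5, 0.4, -0.4]
grip_width: 0.0868
grasp_force: 0.0
```

Emit:
play_rows:
  dp:
    - [2.9, -2.4, 0]
    - [5.8, -4.9, 0]
    - [8.7, -7.3, 0]
    - [11.6, -9.7, 0]
    - [11.6, -9.7, 0]
  roll: [7, 14, 21, 28, 35]
  claw: [-1, -1, -1, -1, -1]

```text
time: 11.65
tool_pos: [0.3716, 0.2461, 0.2884]
orientation: [[0.807, 0.591, -0.002], [0.591, -0.807, 0.002], [-0.001, -0.003, -1.0]]
force: [-0.1, 0.0, 0.5]
grip_width: 0.0867
grasp_force: 0.0
```

Emit:
play_rows:
  dp:
    - [0, 0, 1]
    - [0, 0, 2]
    - [0, 0, 3]
    - [0, 0, 4]
    - [0, 0, 4]
  roll: [7, 14, 20, 20, 20]
  claw: [-1, -1, -1, -1, -1]

```text
time: 12.07
tool_pos: [0.3735, 0.2396, 0.2467]
orientation: [[0.96, 0.279, -0.005], [0.279, -0.96, -0.001], [-0.005, -0.0, -1.0]]
force: [-0.4, -0.2, 0.9]
grip_width: 0.0871
grasp_force: 0.0
```

```bash
python3 look.py wrist w6;python3 off.py .402 .248 13.6
```

```text
12.1167 [0.374  0.24   0.2478] [[ 9.60227513e-01  2.79196981e-01 -3.48847638e-03]
 [ 2.79197470e-01 -9.60233641e-01 -3.55914845e-04]
 [-3.44912273e-03 -6.32214554e-04 -9.99993852e-01]]
pos [0.374  0.24   0.2478] yaw 16.21 dp cm [2.91 0.01] roll 2.61 t 12.1167 q7 [ 0.58 -0.12 -1.12  1.96 -0.12  1.24 -1.78] w 0.08681689551717862 0.0
```

View pics/w6.png

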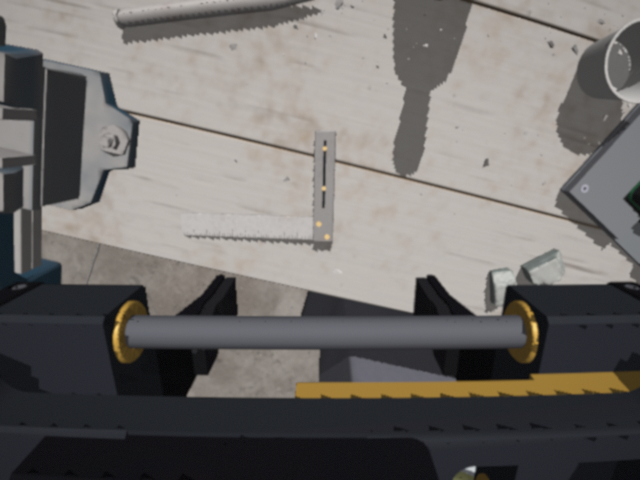

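```bash
python3 - <<'E'
import pickle
from h import *
np.set_printoptions(precision=4,suppress=True)
a,b=[pickle.load(open(f'w{i}.pkl','rb')) for i in (3,6)]
for p,q in zip([(315,205),(324,237),(328,266),(338,274)],[(325,149),(323,188),(319,224),(328,237)]): print(tri(a,p,b,q))
s=b['s'];R=np.array(s['orientation'])
for e in [(325.5,132),(323.5,248),(186,227)]:
    x=plane(b,e,.014 if e[0]>200 else .008);print(x,100*R.T@(x-s['tool_pos']))
E
```

```text
(array([0.4336, 0.2571, 0.0133]), np.float64(0.001150536617766374))
(array([0.4006, 0.2484, 0.0178]), np.float64(0.0008211970661224928))
(array([0.3684, 0.2434, 0.0194]), np.float64(0.0003121317065727485))
(array([0.3588, 0.2322, 0.0183]), np.float64(0.0008166559775415429))
[0.4474 0.2601 0.014 ] [ 7.6946  0.1324 23.3488]
[0.3459 0.2324 0.014 ] [-2.8264 -0.0462 23.3852]
[0.3275 0.3632 0.008 ] [ -0.9359 -13.1158  23.9869]
```

```bash
python3 - <<'E'
import pickle
from h import *
a,b=[pickle.load(open(f'w{i}.pkl','rb')) for i in (3,6)]
print(tri(a,(165,240),b,(137,124)),tri(a,(149,243),b,(111,142)),tri(a,(90,207),b,(46,66)))
E
```

```text
(array([0.41775402, 0.38258122, 0.09183809]), np.float64(0.0017990772375585736)) (array([ 0.38446151,  0.45020506, -0.00651535]), np.float64(0.002838328085773942)) (array([0.43767819, 0.4732125 , 0.05343255]), np.float64(0.003649513784101469))
```

Emit:
play_rows:
  dp:
    - [1, 0, 2]
    - [2, 0, 4.5]
    - [2.8, 0, 7]
    - [2.8, 0, 9]
    - [2.8, 0, 10]
  roll: [1, 1, 1, 1, 1]
  claw: [-1, -1, -1, -1, -1]

```text
time: 12.53
tool_pos: [0.401, 0.2477, 0.1468]
orientation: [[0.965, 0.261, -0.005], [0.261, -0.965, 0.0], [-0.005, -0.002, -1.0]]
force: [-0.9, -0.4, 0.1]
grip_width: 0.0873
grasp_force: 0.0
```

Emit:
play_rows:
  dp:
    - [0, 0, 2]
    - [0, 0, 4]
    - [0, 0, 5.5]
    - [0, 0, 6.6]
    - [0, 0, 7.2]
  roll: [0, 0, 0, 0, 0]
  claw: [-1, -1, -1, -1, -1]

```text
time: 12.95
tool_pos: [0.4015, 0.248, 0.0764]
orientation: [[0.965, 0.26, -0.001], [0.26, -0.965, -0.001], [-0.001, 0.0, -1.0]]
force: [0.3, -0.1, 0.7]
grip_width: 0.0871
grasp_force: 0.0
```

Emit:
play_rows:
  dp:
    - [0, 0, 0]
    - [0, 0, 0]
    - [0, 0, 0]
    - [0, 0, 0]
    - [0, 0, 0]
  roll: [0, 0, 0, 0, 0]
  claw: [0, 1, 1, 1, 1]

```text
time: 13.37
tool_pos: [0.4023, 0.2484, 0.0779]
orientation: [[0.966, 0.259, 0.002], [0.259, -0.966, 0.0], [0.001, 0.0, -1.0]]
force: [-0.2, 0.0, 0.3]
grip_width: 0.062
grasp_force: 0.0
```

Emit:
play_rows:
  dp:
    - [0, 0, 0]
    - [0, 0, 0]
    - [0, 0, 0]
    - [0, 0, 0]
    - [0, 0, 0]
  roll: [0, 0, 0, 0, 0]
  claw: [1, 1, 1, 1, 1]

```text
time: 13.78
tool_pos: [0.4017, 0.2482, 0.0772]
orientation: [[0.966, 0.26, -0.0], [0.26, -0.966, -0.0], [-0.0, 0.0, -1.0]]
force: [0.1, -0.2, 0.8]
grip_width: 0.0284
grasp_force: 0.0
```

Emit:
play_rows:
  dp:
    - [0, 0, 0]
    - [0, 0, 0]
    - [0, 0, 0]
    - [0, 0, 0]
    - [0, 0, 0]
  roll: [0, 0, 0, 0, 0]
  claw: [1, 1, 1, 1, 1]

```text
time: 14.2
tool_pos: [0.4017, 0.2484, 0.0772]
orientation: [[0.966, 0.26, -0.0], [0.26, -0.966, 0.0], [-0.0, -0.0, -1.0]]
force: [0.3, 0.9, -0.5]
grip_width: 0.0173
grasp_force: 30.0
```

Emit:
play_rows:
  dp:
    - [0, 0, -2]
    - [0, 0, -5]
    - [0, 0, -9]
    - [0, 0, -13]
    - [0, 0, -17]
  roll: [0, 0, 0, 0, 0]
  claw: [1, 1, 1, 1, 1]

```text
time: 14.62
tool_pos: [0.4008, 0.2484, 0.248]
orientation: [[0.965, 0.261, -0.002], [0.261, -0.965, -0.0], [-0.002, -0.0, -1.0]]
force: [1.3, -1.6, -1.5]
grip_width: 0.0176
grasp_force: 30.0
```

Emit:
play_rows:
  dp:
    - [0.7, 3.8, 0]
    - [1.4, 7.6, 0]
    - [2.1, 11.4, 0]
    - [2.8, 15.2, 0]
    - [3.5, 19, 0]
  roll: [0, 0, 0, 0, 0]
  claw: [1, 1, 1, 1, 1]

```text
time: 15.03
tool_pos: [0.485, 0.0718, 0.2471]
orientation: [[0.966, 0.259, 0.0], [0.259, -0.966, -0.002], [-0.0, 0.002, -1.0]]
force: [0.9, 1.0, -0.9]
grip_width: 0.0174
grasp_force: 30.0
```

Emit:
play_rows:
  dp:
    - [0.7, 3.8, 0]
    - [1.4, 7.6, 0]
    - [2.1, 11.4, 0]
    - [2.8, 15.2, 0]
    - [3.5, 19, 0]
  roll: [0, 0, 0, 0, 0]
  claw: [1, 1, 1, 1, 1]

```text
time: 15.45
tool_pos: [0.5681, -0.1025, 0.2465]
orientation: [[0.966, 0.259, -0.001], [0.259, -0.966, -0.0], [-0.001, 0.0, -1.0]]
force: [0.5, 0.2, -2.1]
grip_width: 0.0176
grasp_force: 30.0
```

Emit:
play_rows:
  dp:
    - [0.7, 3.8, 0]
    - [1.4, 7.6, 0]
    - [2.2, 12, 0]
    - [2.2, 12, 0]
    - [2.2, 12, 0]
  roll: [7, 14, 21, 28, 35]
  claw: [1, 1, 1, 1, 1]

```text
time: 15.87
tool_pos: [0.62, -0.2155, 0.245]
orientation: [[0.936, -0.353, -0.003], [-0.353, -0.936, 0.0], [-0.003, 0.001, -1.0]]
force: [0.7, 0.6, -2.5]
grip_width: 0.0172
grasp_force: 30.0
```

Emit:
play_rows:
  dp:
    - [0, 0, 0]
    - [0, 0, 1]
    - [0, 0, 2]
    - [0, 0, 3]
    - [0, 0, 3]
  roll: [3.6, 3.6, 3.6, 3.6, 3.6]
  claw: [1, 1, 1, 1, 1]

```text
time: 16.28
tool_pos: [0.6185, -0.2103, 0.2135]
orientation: [[0.917, -0.398, -0.006], [-0.398, -0.917, 0.002], [-0.006, 0.001, -1.0]]
force: [-0.6, 0.1, -2.4]
grip_width: 0.0178
grasp_force: 30.0
```

```bash
python3 look.py wrist w7;python3 off.py .6225 -.2118 -23.5
```

```text
16.3333 [ 0.6191 -0.2105  0.2148] [[ 9.17156221e-01 -3.98508120e-01 -3.96805577e-03]
 [-3.98506825e-01 -9.17164651e-01  1.14590145e-03]
 [-4.09601152e-03  5.30326669e-04 -9.99991471e-01]]
pos [ 0.6191 -0.2105  0.2148] yaw -23.49 dp cm [ 0.37 -0.01] roll 0.01 t 16.3333 q7 [ 0.83  0.47 -0.72  1.51  0.32  1.28 -1.91] w 0.017467285028649592 29.978072717785835
```

View pics/w7.png

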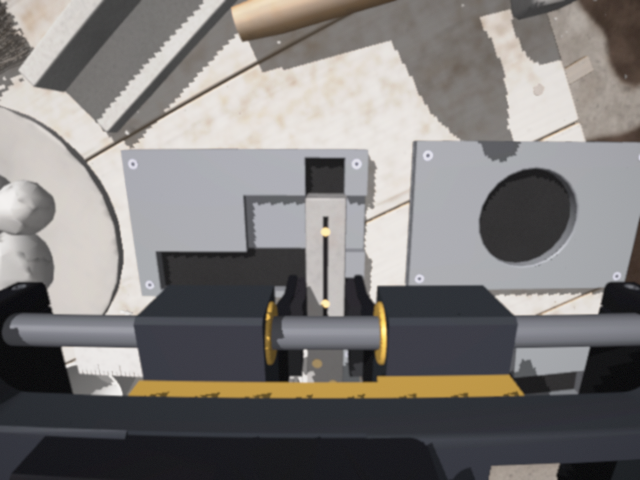

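```bash
python3 - <<'E'
import pickle
from h import *
np.set_printoptions(precision=2,suppress=True)
b=pickle.load(open('w7.pkl','rb'));s=b['s'];R=np.array(s['orientation'])
f=lambda e,z:100*R.T@(plane(b,e,z)-s['tool_pos'])
for n,e,z in [('stockL',(305,196),.152),('stockR',(345,196),.152),('slotL',(306,158),.016),('slotR',(344,158),.016),('sA',(133,163),.016),('sB',(356,163),.016),('sC',(150,285),.016),('blade',(113,372),.145)]: print(n,f(e,z))
E
```

```text
stockL [ 4.97 -0.77  6.26]
stockR [4.97 0.94 6.26]
slotL [ 5.76 -1.39 19.85]
slotR [ 5.76  1.59 19.86]
sA [  5.44 -15.21  19.85]
sB [ 5.37  2.54 19.86]
sC [ -5.08 -15.23  19.89]
blade [ -4.52 -11.17   6.99]
```

Emit:
play_rows:
  dp:
    - [0.2, 0, 3]
    - [0.2, 0, 6]
    - [0.2, 0, 8.5]
    - [0.2, 0, 10.5]
    - [0.2, 0, 11.5]
  roll: [0, 0, 0, 0, 0]
  claw: [1, 1, 1, 1, 1]

```text
time: 16.75
tool_pos: [0.6206, -0.2112, 0.0992]
orientation: [[0.917, -0.399, -0.004], [-0.399, -0.917, 0.001], [-0.004, 0.0, -1.0]]
force: [-0.9, -1.0, -2.7]
grip_width: 0.0173
grasp_force: 30.0
```

Emit:
play_rows:
  dp:
    - [0, 0, 0.4]
    - [0, 0, 0.8]
    - [0, 0, 1.2]
    - [0, 0, 1.6]
    - [0, 0, 1.6]
  roll: [0, 0, 0, 0, 0]
  claw: [1, 1, 1, 1, 1]

```text
time: 17.17
tool_pos: [0.6224, -0.2116, 0.0865]
orientation: [[0.917, -0.4, 0.0], [-0.4, -0.917, -0.0], [0.001, 0.0, -1.0]]
force: [-0.0, -0.3, -1.8]
grip_width: 0.0173
grasp_force: 30.0
```

Emit:
play_rows:
  dp:
    - [0, 0, 0]
    - [0, 0, 0]
    - [0, 0, 0]
    - [0, 0, 0]
    - [0, 0, 0]
  roll: [0, 0, 0, 0, 0]
  claw: [1, 1, 1, 1, 1]

```text
time: 17.58
tool_pos: [0.6224, -0.2115, 0.0865]
orientation: [[0.917, -0.4, 0.0], [-0.4, -0.917, -0.0], [0.0, 0.0, -1.0]]
force: [0.0, 0.2, -1.6]
grip_width: 0.0177
grasp_force: 30.0
```

Emit:
play_rows:
  dp:
    - [0, 0, 0.2]
    - [0, 0, 0.3]
    - [0, 0, 0.35]
    - [0, 0, 0.35]
    - [0, 0, 0.35]
  roll: [0, 0, 0, 0, 0]
  claw: [1, 1, 1, 1, 1]

```text
time: 18.0
tool_pos: [0.6223, -0.2115, 0.0832]
orientation: [[0.917, -0.4, -0.0], [-0.4, -0.917, -0.0], [0.0, 0.0, -1.0]]
force: [-1.0, 0.4, 2.4]
grip_width: 0.0172
grasp_force: 30.0
```

Emit:
play_rows:
  dp:
    - [0, 0, 0]
    - [0, 0, 0]
    - [0, 0, 0]
    - [0, 0, 0]
    - [0, 0, 0]
  roll: [0, 0, 0, 0, 0]
  claw: [0.5, 0, -0.5, -0.5, -0.5]

```text
time: 18.42
tool_pos: [0.6223, -0.2114, 0.0826]
orientation: [[0.917, -0.4, 0.0], [-0.4, -0.917, 0.0], [0.0, -0.0, -1.0]]
force: [-0.8, 0.6, 0.7]
grip_width: 0.0402
grasp_force: 0.0
```

Emit:
play_rows:
  dp:
    - [0, 0, 0]
    - [0, 0, 0]
    - [0, 0, 0]
    - [0, 0, 0]
    - [0, 0, 0]
  roll: [0, 0, 0, 0, 0]
  claw: [-0.5, -0.5, -0.5, -0.5, -0.5]

```text
time: 18.83
tool_pos: [0.6223, -0.2115, 0.0828]
orientation: [[0.917, -0.4, 0.0], [-0.4, -0.917, -0.0], [0.0, 0.0, -1.0]]
force: [0.1, 0.4, 0.2]
grip_width: 0.0641
grasp_force: 0.0
```

Emit:
play_rows:
  dp:
    - [0, 0, -2]
    - [0, 0, -5]
    - [0, 0, -9]
    - [0, 0, -13]
    - [0, 0, -17]
  roll: [0, 0, 0, 0, 0]
  claw: [-1, -1, -1, -1, -1]

```text
time: 19.25
tool_pos: [0.6219, -0.2112, 0.2544]
orientation: [[0.917, -0.399, -0.0], [-0.399, -0.917, 0.0], [-0.0, 0.0, -1.0]]
force: [0.2, 0.2, -0.4]
grip_width: 0.0855
grasp_force: 0.0
```

Emit:
play_rows:
  dp:
    - [-3, 0, -1]
    - [-6, 0, -2]
    - [-9, 0, -3]
    - [-9, 0, -4]
    - [-9, 0, -4]
  roll: [0, 0, 0, 0, 0]
  claw: [-1, -1, -1, -1, -1]

```text
time: 19.67
tool_pos: [0.5397, -0.1751, 0.2952]
orientation: [[0.917, -0.399, 0.003], [-0.399, -0.917, -0.004], [0.004, 0.002, -1.0]]
force: [1.8, -0.3, 0.2]
grip_width: 0.0872
grasp_force: 0.0
```

```bash
python3 look.py wrist w8;python3 off.py .540 .316 110.7
```

```text
19.7167 [ 0.5403 -0.1758  0.2942] [[ 0.91653676 -0.3999402   0.00286335]
 [-0.3999333  -0.91654028 -0.0026968 ]
 [ 0.00370293  0.00132657 -0.99999226]]
pos [ 0.5403 -0.1758  0.2942] yaw -23.57 dp cm [-19.7  -45.07] roll -134.27 t 19.7167 q7 [ 0.96  0.22 -0.79  1.64  0.16  1.35 -1.84] w 0.08698802514703892 0.0
```

View pics/w8.png

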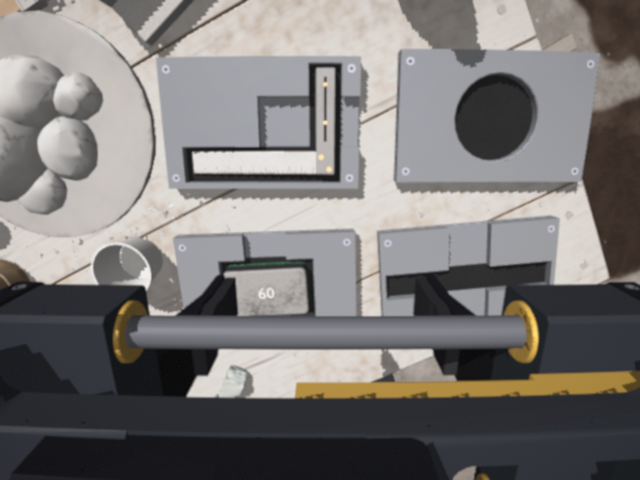

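Emit:
play_rows:
  dp:
    - [-1.6, -3.6, 0]
    - [-3.2, -7.3, 0]
    - [-4.8, -11, 0]
    - [-6.4, -14.7, 0]
    - [-8, -18.3, 0]
  roll: [0, 0, 0, 0, 0]
  claw: [-1, -1, -1, -1, -1]

```text
time: 20.13
tool_pos: [0.5402, 0.0258, 0.2923]
orientation: [[0.916, -0.4, 0.0], [-0.4, -0.916, 0.001], [-0.0, -0.001, -1.0]]
force: [0.7, 0.6, 0.4]
grip_width: 0.0869
grasp_force: 0.0
```

Emit:
play_rows:
  dp:
    - [-1.6, -3.6, 0]
    - [-3.2, -7.3, 0]
    - [-4.8, -11, 0]
    - [-6.4, -14.7, 0]
    - [-8, -18.3, 0]
  roll: [0, 0, 0, 0, 0]
  claw: [-1, -1, -1, -1, -1]

```text
time: 20.55
tool_pos: [0.5402, 0.2258, 0.292]
orientation: [[0.916, -0.401, -0.0], [-0.401, -0.916, 0.001], [-0.001, -0.001, -1.0]]
force: [0.7, -1.0, 0.0]
grip_width: 0.0872
grasp_force: 0.0
```

Emit:
play_rows:
  dp:
    - [-1.6, -3.6, 0]
    - [-3.2, -7.2, 0]
    - [-3.7, -8.5, 0]
    - [-3.7, -8.5, 0]
    - [-3.7, -8.5, 0]
  roll: [-7, -14, -21, -28, -35]
  claw: [-1, -1, -1, -1, -1]

```text
time: 20.97
tool_pos: [0.5394, 0.3191, 0.2914]
orientation: [[0.978, 0.207, -0.002], [0.207, -0.978, 0.002], [-0.002, -0.003, -1.0]]
force: [0.5, -0.1, -0.1]
grip_width: 0.0867
grasp_force: 0.0
```

Emit:
play_rows:
  dp:
    - [0, 0, 0]
    - [0, 0, 0]
    - [0, 0, 0]
    - [0, 0, 0]
    - [0, 0, 0]
  roll: [-7, -14, -21, -28, -35]
  claw: [-1, -1, -1, -1, -1]

```text
time: 21.38
tool_pos: [0.5405, 0.3167, 0.2915]
orientation: [[0.685, 0.728, -0.002], [0.728, -0.685, 0.001], [-0.0, -0.002, -1.0]]
force: [0.2, 0.6, -0.6]
grip_width: 0.0866
grasp_force: 0.0
```

Emit:
play_rows:
  dp:
    - [0, 0, 0]
    - [0, 0, 0]
    - [0, 0, 0]
    - [0, 0, 0]
    - [0, 0, 0]
  roll: [-7, -14, -21, -28, -35]
  claw: [-1, -1, -1, -1, -1]

```text
time: 21.8
tool_pos: [0.5406, 0.3166, 0.2914]
orientation: [[0.144, 0.99, -0.002], [0.99, -0.144, 0.002], [0.001, -0.002, -1.0]]
force: [-0.1, -0.2, 0.1]
grip_width: 0.087
grasp_force: 0.0
```

Emit:
play_rows:
  dp:
    - [0, 0, 0]
    - [0, 0, 0]
    - [0, 0, 0]
    - [0, 0, 0]
    - [0, 0, 0]
  roll: [-7, -14, -21, -29, -29]
  claw: [-1, -1, -1, -1, -1]

```text
time: 22.22
tool_pos: [0.5404, 0.3166, 0.2914]
orientation: [[-0.352, 0.936, -0.002], [0.936, 0.352, 0.001], [0.002, -0.001, -1.0]]
force: [0.6, -0.1, -0.9]
grip_width: 0.0872
grasp_force: 0.0
```

```bash
python3 look.py wrist w9;python3 off.py .5187 .3717 110.7
```

```text
22.2667 [0.5403 0.3166 0.2916] [[-0.34776032  0.93758171 -0.00181511]
 [ 0.9375817   0.34776277  0.00127154]
 [ 0.00182339 -0.00125962 -0.99999754]]
pos [0.5403 0.3166 0.2916] yaw 110.35 dp cm [ 5.91 -0.11] roll -0.35 t 22.2667 q7 [ 0.34  0.63 -1.34  1.48  0.61  1.51 -0.64] w 0.08702971920941588 0.0
```

View pics/w9.png

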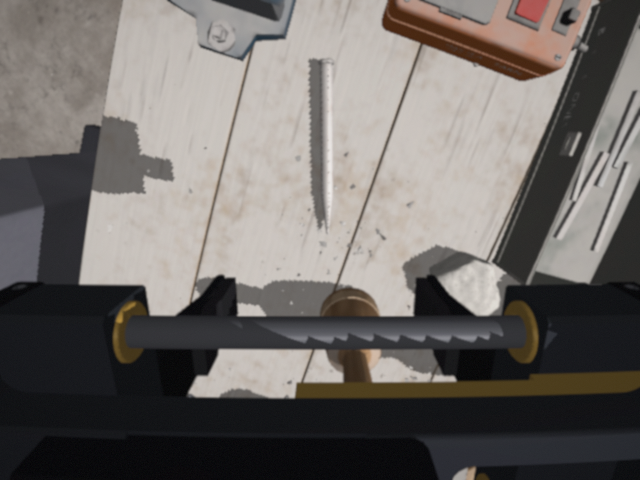

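```bash
python3 - <<'E'
import pickle
from h import *
np.set_printoptions(precision=3,suppress=True)
a,b=[pickle.load(open(f'w{i}.pkl','rb')) for i in (3,9)]
for p,q in [((128,151),(328,61)),((280,88),(327,230)),((45,135),(535,77))]: print(tri(a,p,b,q))
s=b['s'];R=np.array(s['orientation'])
E=[100*R.T@(plane(b,e,.009)-s['tool_pos']) for e in [(328,61),(327,230)]];print(E,(E[0]+E[1])/2)
c=(E[0]+E[1])/2
for dx in (-3.8,3.8,10):
  for dy in (-9.5,9.5): 
    q=s['tool_pos']+R@np.array([c[0]+dx,c[1]+dy,21.8])/100; print(dx,dy,q,proj(b,q))
E
```

```text
(array([0.489, 0.454, 0.003]), np.float64(0.0020639132919409997))
(array([ 0.55 ,  0.293, -0.003]), np.float64(0.00010343355177647679))
(array([0.533, 0.392, 0.258]), np.float64(0.09318437220179128))
[array([14.421,  0.128, 28.287]), array([-2.269,  0.135, 28.256])] [ 6.076  0.131 28.272]
-3.8 -9.5 [0.444 0.306 0.074] [218.183 197.512]
-3.8 9.5 [0.622 0.372 0.074] [436.866 198.632]
3.8 -9.5 [0.418 0.377 0.074] [211.746 105.301]
3.8 9.5 [0.596 0.443 0.074] [444.51  106.551]
10 -9.5 [0.396 0.435 0.074] [206.56  22.09]
10 9.5 [0.574 0.501 0.074] [450.759  23.463]
```

Emit:
play_rows:
  dp:
    - [1.5, 0.1, 1]
    - [3, 0.1, 3]
    - [4.5, 0.1, 5]
    - [6.1, 0.1, 7]
    - [6.1, 0.1, 9]
  roll: [0, 0, 0, 0, 0]
  claw: [-1, -1, -1, -1, -1]

```text
time: 22.68
tool_pos: [0.5169, 0.3778, 0.2016]
orientation: [[-0.35, 0.937, -0.001], [0.937, 0.35, 0.003], [0.003, -0.0, -1.0]]
force: [-0.5, 0.1, 0.5]
grip_width: 0.0869
grasp_force: 0.0
```

```bash
python3 off.py .5195 .3737 110.35
```

```text
pos [0.5169 0.3778 0.2016] yaw 110.48 dp cm [-0.47  0.1 ] roll 0.13 t 22.6833 q7 [ 0.19  0.71 -1.26  1.56  0.68  1.38 -0.77] w 0.08693244870318152 0.0
```

Emit:
play_rows:
  dp:
    - [0, 0, 2.5]
    - [0, 0, 5]
    - [0, 0, 7]
    - [0, 0, 9]
    - [0, 0, 10]
  roll: [0, 0, 0, 0, 0]
  claw: [-1, -1, -1, -1, -1]

```text
time: 23.1
tool_pos: [0.5186, 0.3732, 0.0993]
orientation: [[-0.346, 0.938, -0.003], [0.938, 0.346, -0.002], [-0.001, -0.004, -1.0]]
force: [-1.3, -1.3, 0.3]
grip_width: 0.0869
grasp_force: 0.0
```

```bash
python3 off.py .5195 .3737 110.35
```

```text
pos [0.5186 0.3732 0.0993] yaw 110.24 dp cm [0.02 0.1 ] roll -0.11 t 23.1 q7 [ 0.16  0.8  -1.17  1.65  0.77  1.23 -0.82] w 0.08692671634614382 0.0
```

Down to TCP z ≈ 0.074 and grip.

Emit:
play_rows:
  dp:
    - [0, 0.1, 1]
    - [0, 0.1, 2]
    - [0, 0.1, 2.5]
    - [0, 0.1, 2.6]
    - [0, 0.1, 2.6]
  roll: [0, 0, 0, 0, 0]
  claw: [-1, -1, -1, -1, -1]

```text
time: 23.52
tool_pos: [0.5201, 0.3747, 0.0769]
orientation: [[-0.349, 0.937, 0.0], [0.937, 0.349, 0.0], [0.0, 0.0, -1.0]]
force: [0.9, -0.2, -0.0]
grip_width: 0.0871
grasp_force: 0.0
```

Emit:
play_rows:
  dp:
    - [0, 0, 0]
    - [0, 0, 0]
    - [0, 0, 0]
    - [0, 0, 0]
    - [0, 0, 0]
  roll: [0, 0, 0, 0, 0]
  claw: [0, 1, 1, 1, 1]

```text
time: 23.93
tool_pos: [0.5201, 0.3745, 0.077]
orientation: [[-0.349, 0.937, 0.0], [0.937, 0.349, -0.0], [-0.0, 0.0, -1.0]]
force: [-0.8, -0.1, 0.2]
grip_width: 0.0613
grasp_force: 0.0
```

Emit:
play_rows:
  dp:
    - [0, 0, 0]
    - [0, 0, 0]
    - [0, 0, 0]
    - [0, 0, 0]
    - [0, 0, 0]
  roll: [0, 0, 0, 0, 0]
  claw: [1, 1, 1, 1, 1]

```text
time: 24.35
tool_pos: [0.5199, 0.3745, 0.0767]
orientation: [[-0.349, 0.937, -0.0], [0.937, 0.349, -0.0], [-0.0, -0.0, -1.0]]
force: [-0.7, -1.5, -0.8]
grip_width: 0.0284
grasp_force: 0.0
```

Emit:
play_rows:
  dp:
    - [0, 0, 0]
    - [0, 0, 0]
    - [0, 0, 0]
    - [0, 0, 0]
    - [0, 0, 0]
  roll: [0, 0, 0, 0, 0]
  claw: [1, 1, 1, 1, 1]

```text
time: 24.77
tool_pos: [0.5199, 0.3745, 0.0767]
orientation: [[-0.349, 0.937, -0.0], [0.937, 0.349, -0.0], [-0.0, -0.0, -1.0]]
force: [0.4, -0.8, 0.4]
grip_width: 0.0124
grasp_force: 30.0
```

```bash
python3 off.py .4036 -.2921 71.6
```

```text
pos [0.5199 0.3745 0.0767] yaw 110.45 dp cm [-58.4  -34.19] roll 38.85 t 24.7667 q7 [ 0.14  0.82 -1.14  1.66  0.79  1.2  -0.83] w 0.012387656511173703 29.991674199700356
```

Emit:
play_rows:
  dp:
    - [0, 0, 0]
    - [0, 0, 0]
    - [0, 0, 0]
    - [0, 0, 0.2]
    - [0, 0, 0.3]
  roll: [0, 0, 0, 0, 0]
  claw: [0.4, 0.4, 0.4, 0.4, 0.4]

```text
time: 25.18
tool_pos: [0.5199, 0.3744, 0.0735]
orientation: [[-0.349, 0.937, -0.0], [0.937, 0.349, -0.0], [-0.0, -0.0, -1.0]]
force: [0.3, 0.5, -0.1]
grip_width: 0.0254
grasp_force: 0.0
```

Emit:
play_rows:
  dp:
    - [0, 0, 0]
    - [0, 0, 0]
    - [0, 0, 0]
    - [0, 0, 0]
    - [0, 0, 0]
  roll: [0, 0, 0, 0, 0]
  claw: [1, 1, 1, 1, 1]

```text
time: 25.6
tool_pos: [0.5199, 0.3745, 0.0737]
orientation: [[-0.349, 0.937, -0.0], [0.937, 0.349, -0.0], [-0.0, -0.0, -1.0]]
force: [0.6, 0.3, -0.5]
grip_width: 0.0122
grasp_force: 30.0
```

Emit:
play_rows:
  dp:
    - [0, 0, 0]
    - [0, 0, 0]
    - [0, 0, 0]
    - [0, 0, 0]
    - [0, 0, 0]
  roll: [0, 0, 0, 0, 0]
  claw: [1, 1, 1, 1, 1]

```text
time: 26.02
tool_pos: [0.5199, 0.3745, 0.0737]
orientation: [[-0.349, 0.937, -0.0], [0.937, 0.349, -0.0], [-0.0, -0.0, -1.0]]
force: [0.9, 0.4, -0.1]
grip_width: 0.0125
grasp_force: 30.0
```

Emit:
play_rows:
  dp:
    - [0, 0, -1]
    - [0, 0, -2]
    - [0, 0, -4]
    - [0, 0, -6]
    - [0, 0, -8]
  roll: [0, 0, 0, 0, 0]
  claw: [1, 1, 1, 1, 1]

```text
time: 26.43
tool_pos: [0.5198, 0.3746, 0.1553]
orientation: [[-0.35, 0.937, 0.0], [0.937, 0.35, 0.0], [0.0, 0.0, -1.0]]
force: [0.3, 0.4, -3.1]
grip_width: 0.0122
grasp_force: 30.0
```

```bash
python3 off.py .4036 -.2921 71.6; python3 look.py side s1; python3 -c "
import cv2;i=cv2.imread('pics/s1.png')[180:400,170:420];cv2.imwrite('pics/s1c.png',cv2.resize(i,None,fx=2.6,fy=2.6))"
```

```text
pos [0.5198 0.3746 0.1553] yaw 110.46 dp cm [-58.4  -34.19] roll 38.86 t 26.4333 q7 [ 0.18  0.74 -1.22  1.6   0.72  1.31 -0.79] w 0.012172030207187677 29.99361508525908
26.4833 [0.521  0.3763 0.1599] [[-0.34947858  0.93693157  0.00489387]
 [ 0.93694214  0.34946162  0.00400031]
 [ 0.0020378   0.00598329 -0.99998002]]
```

View pics/s1c.png

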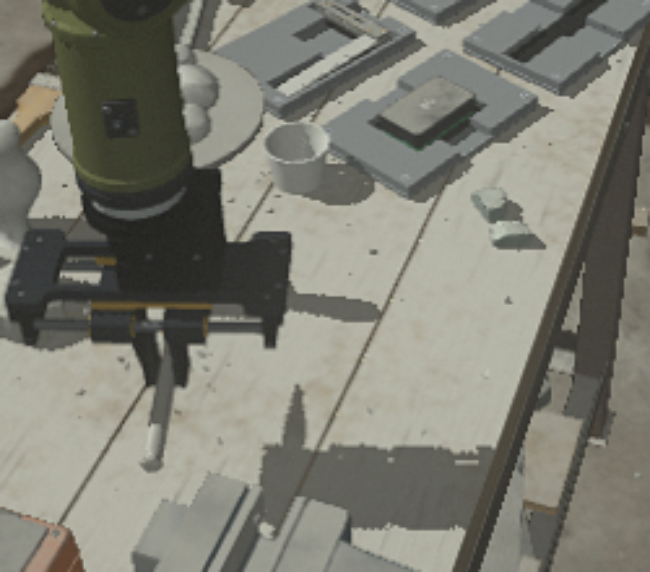

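Emit:
play_rows:
  dp:
    - [-2.7, -1.5, -2.3]
    - [-5.4, -3, -4.6]
    - [-8.1, -4.5, -7]
    - [-10.8, -6, -9.3]
    - [-13.5, -7.5, -11.5]
  roll: [0, 0, 0, 0, 0]
  claw: [1, 1, 1, 1, 1]

```text
time: 26.9
tool_pos: [0.4962, 0.221, 0.2695]
orientation: [[-0.35, 0.937, -0.001], [0.937, 0.35, 0.0], [0.001, -0.001, -1.0]]
force: [0.9, -1.0, -0.6]
grip_width: 0.0119
grasp_force: 30.0
```

Emit:
play_rows:
  dp:
    - [-3.4, -2, 0]
    - [-6.9, -4.1, 0]
    - [-10.3, -6.1, 0]
    - [-13.8, -8.2, 0]
    - [-17.2, -10.2, 0]
  roll: [0, 0, 0, 0, 0]
  claw: [1, 1, 1, 1, 1]

```text
time: 27.32
tool_pos: [0.4606, 0.0244, 0.2682]
orientation: [[-0.351, 0.937, 0.0], [0.937, 0.351, -0.002], [-0.002, -0.001, -1.0]]
force: [0.3, -1.3, -3.5]
grip_width: 0.0123
grasp_force: 30.0
```

Emit:
play_rows:
  dp:
    - [-3.4, -2, 0]
    - [-6.9, -4.1, 0]
    - [-10.3, -6.1, 0]
    - [-13.8, -8.2, 0]
    - [-17.2, -10.2, 0]
  roll: [0, 0, 0, 0, 0]
  claw: [1, 1, 1, 1, 1]

```text
time: 27.73
tool_pos: [0.425, -0.1731, 0.269]
orientation: [[-0.35, 0.937, -0.0], [0.937, 0.35, -0.003], [-0.003, -0.001, -1.0]]
force: [1.4, -0.4, -2.9]
grip_width: 0.0121
grasp_force: 30.0
```

Emit:
play_rows:
  dp:
    - [-3.4, -2, 0]
    - [-6.9, -4.1, 0]
    - [-10.3, -6.1, 0]
    - [-10.3, -6.1, 0]
    - [-10.3, -6.1, 0]
  roll: [7, 14, 21, 28, 35]
  claw: [1, 1, 1, 1, 1]

```text
time: 28.15
tool_pos: [0.4035, -0.2919, 0.2684]
orientation: [[0.261, 0.965, 0.0], [0.965, -0.261, 0.001], [0.001, -0.0, -1.0]]
force: [0.5, 0.8, -1.8]
grip_width: 0.0124
grasp_force: 30.0
```

Emit:
play_rows:
  dp:
    - [0, 0, 1]
    - [0, 0, 2.5]
    - [0, 0, 4]
    - [0, 0, 5]
    - [0, 0, 5]
  roll: [3.9, 3.9, 3.9, 3.9, 3.9]
  claw: [1, 1, 1, 1, 1]

```text
time: 28.57
tool_pos: [0.4036, -0.2883, 0.2168]
orientation: [[0.315, 0.949, -0.003], [0.949, -0.315, 0.002], [0.001, -0.003, -1.0]]
force: [-0.7, 0.3, -3.1]
grip_width: 0.0123
grasp_force: 30.0
```

```bash
python3 look.py wrist w10;python3 off.py .4036 -.2921 71.6
```

```text
28.6167 [ 0.4042 -0.2887  0.218 ] [[ 3.15593400e-01  9.48893325e-01 -1.50440707e-03]
 [ 9.48894155e-01 -3.15591496e-01  1.37523311e-03]
 [ 8.30171436e-04 -1.86153757e-03 -9.99997923e-01]]
pos [ 0.4042 -0.2887  0.218 ] yaw 71.6 dp cm [-0.34  0.05] roll 0.0 t 28.6167 q7 [ 1.44  0.12 -0.91  1.89  0.1   1.18  0.17] w 0.01213699784026414 29.99345230869949
```

View pics/w10.png

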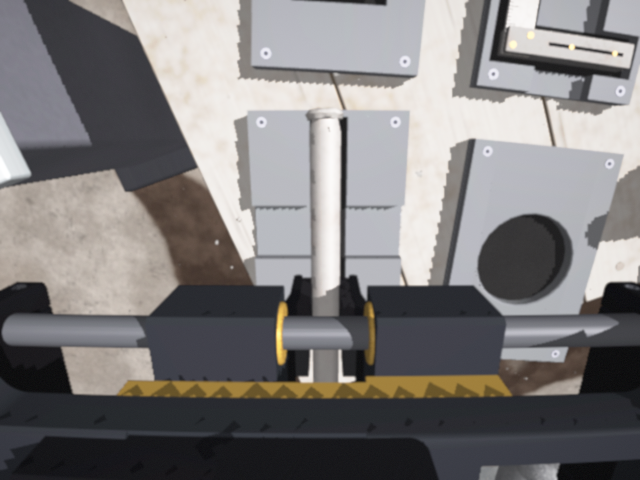

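```bash
python3 - <<'E'
import pickle
from h import *
np.set_printoptions(precision=2,suppress=True)
b=pickle.load(open('w10.pkl','rb'));s=b['s'];R=np.array(s['orientation'])
f=lambda e,z:100*R.T@(plane(b,e,z)-s['tool_pos'])
for n,e,z in [('sA',(261,122),.016),('sB',(396,122),.016),('tr1',(280,206),.016),('tr2',(280,256),.016),('end',(327,112),.152),('shaft',(327,260),.158)]: print(n,f(e,z))
E
```

```text
sA [ 8.51 -5.12 20.22]
sB [ 8.53  5.38 20.2 ]
tr1 [ 1.88 -3.84 20.21]
tr2 [-2.46 -3.98 20.21]
end [ 8.42 -0.02  6.61]
shaft [ 2.16 -0.01  6.  ]
```

Emit:
play_rows:
  dp:
    - [-0.2, 0.1, 3]
    - [-0.2, 0.1, 6]
    - [-0.2, 0.1, 8.5]
    - [-0.2, 0.1, 10.5]
    - [-0.2, 0.1, 12]
  roll: [0, 0, 0, 0, 0]
  claw: [1, 1, 1, 1, 1]

```text
time: 29.03
tool_pos: [0.4049, -0.2918, 0.0979]
orientation: [[0.317, 0.949, -0.0], [0.949, -0.317, 0.0], [0.0, -0.0, -1.0]]
force: [-0.8, 0.4, -3.8]
grip_width: 0.0123
grasp_force: 30.0
```

Emit:
play_rows:
  dp:
    - [0, 0, 0.4]
    - [0, 0, 0.8]
    - [0, 0, 1.2]
    - [0, 0, 1.5]
    - [0, 0, 1.5]
  roll: [0, 0, 0, 0, 0]
  claw: [1, 1, 1, 1, 1]

```text
time: 29.45
tool_pos: [0.4052, -0.2921, 0.0842]
orientation: [[0.317, 0.949, 0.0], [0.949, -0.317, -0.001], [-0.001, 0.001, -1.0]]
force: [-0.7, 0.4, -2.9]
grip_width: 0.0126
grasp_force: 30.0
```

Emit:
play_rows:
  dp:
    - [0, 0, 0.1]
    - [0, 0, 0.2]
    - [0, 0, 0.2]
    - [0, 0, 0.2]
    - [0, 0, 0.2]
  roll: [0, 0, 0, 0, 0]
  claw: [1, 1, 1, 1, 1]

```text
time: 29.87
tool_pos: [0.4051, -0.2919, 0.0819]
orientation: [[0.317, 0.949, 0.0], [0.949, -0.317, -0.0], [-0.0, 0.0, -1.0]]
force: [0.5, 0.1, -2.3]
grip_width: 0.0124
grasp_force: 30.0
```

```bash
python3 off.py .4036 -.2921 71.6
```

```text
pos [ 0.4051 -0.2919  0.0819] yaw 71.55 dp cm [-0.07 -0.13] roll -0.05 t 29.8667 q7 [ 1.33  0.33 -0.85  2.01  0.31  0.93 -0.  ] w 0.012403920910805404 29.99337217770517
```

Emit:
play_rows:
  dp:
    - [0, 0, 0.1]
    - [0, 0, 0.2]
    - [0, 0, 0.25]
    - [0, 0, 0.25]
    - [0, 0, 0.25]
  roll: [0, 0, 0, 0, 0]
  claw: [1, 1, 1, 1, 1]

```text
time: 30.28
tool_pos: [0.405, -0.2918, 0.0795]
orientation: [[0.317, 0.949, -0.0], [0.949, -0.317, -0.0], [-0.0, -0.0, -1.0]]
force: [-2.0, 0.7, 2.5]
grip_width: 0.0123
grasp_force: 30.0
```

Emit:
play_rows:
  dp:
    - [0, 0, 0]
    - [0, 0, 0]
    - [0, 0, 0]
    - [0, 0, 0]
    - [0, 0, 0]
  roll: [0, 0, 0, 0, 0]
  claw: [1, 0.5, 0, -0.3, -0.3]

```text
time: 30.7
tool_pos: [0.4051, -0.2918, 0.0792]
orientation: [[0.316, 0.949, 0.0], [0.949, -0.316, -0.0], [-0.0, 0.0, -1.0]]
force: [0.6, 0.1, -0.9]
grip_width: 0.0312
grasp_force: 0.0
```

Emit:
play_rows:
  dp:
    - [0, 0, 0]
    - [0, 0, 0]
    - [0, 0, 0]
    - [0, 0, 0]
    - [0, 0, 0]
  roll: [0, 0, 0, 0, 0]
  claw: [-0.3, -0.3, -0.3, -0.3, -0.3]

```text
time: 31.12
tool_pos: [0.405, -0.2918, 0.0793]
orientation: [[0.317, 0.949, 0.0], [0.949, -0.317, -0.0], [-0.0, 0.0, -1.0]]
force: [0.3, 0.2, 0.2]
grip_width: 0.0553
grasp_force: 0.0
```

Emit:
play_rows:
  dp:
    - [0, 0, -2]
    - [0, 0, -5]
    - [0, 0, -9]
    - [0, 0, -13]
    - [0, 0, -17]
  roll: [0, 0, 0, 0, 0]
  claw: [-0.3, -1, -1, -1, -1]

```text
time: 31.53
tool_pos: [0.4048, -0.2912, 0.2509]
orientation: [[0.316, 0.949, -0.0], [0.949, -0.316, 0.0], [0.0, -0.0, -1.0]]
force: [0.9, -0.7, -0.8]
grip_width: 0.0755
grasp_force: 0.0
```

Emit:
play_rows:
  dp:
    - [0, 0, -3]
    - [0, 0, -6]
    - [0, 0, -9]
    - [0, 0, -9]
    - [0, 0, -9]
  roll: [0, 0, 0, 0, 0]
  claw: [-1, -1, -1, -1, -1]

```text
time: 31.95
tool_pos: [0.4057, -0.2921, 0.3409]
orientation: [[0.317, 0.949, 0.002], [0.949, -0.317, -0.003], [-0.002, 0.003, -1.0]]
force: [-0.4, 0.2, -0.9]
grip_width: 0.0869
grasp_force: 0.0
```

```bash
python3 look.py wrist w11;python3 off.py .56 .14 60
```

```text
32.0 [ 0.405  -0.2917  0.3393] [[ 3.16560770e-01  9.48572231e-01  2.35917743e-05]
 [ 9.48571858e-01 -3.16560624e-01 -8.95232336e-04]
 [-8.41724307e-04  3.05773931e-04 -9.99999599e-01]]
pos [ 0.405  -0.2917  0.3393] yaw 71.54 dp cm [45.86  1.04] roll 11.54 t 32.0 q7 [ 1.5   0.01 -0.92  1.72  0.01  1.42  0.25] w 0.08656479840640714 0.0
```

View pics/w11.png

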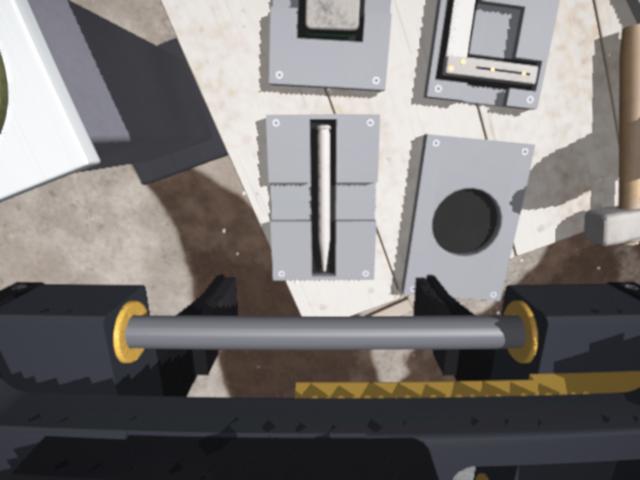

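```bash
cat > mal.py <<'E'
import pickle
from h import *
np.set_printoptions(precision=4,suppress=True)
d=pickle.load(open('c0.pkl','rb'))
V=[('scene',d['scene'],(200,185,250,275)),('side',d['side'],(212,215,262,305))]
A=[];B=[]
for n,c,(x0,y0,x1,y1) in V:
    hsv=cv2.cvtColor(c['image'],cv2.COLOR_RGB2HSV)[y0:y1,x0:x1]
    m=((hsv[...,0]<18)&(hsv[...,1]>85)).astype(np.uint8)
    k,l,st,_=cv2.connectedComponentsWithStats(m);i=1+st[1:,4].argmax();m=l==i;print(n,st[i])
    rows=[]
    for r in range(m.shape[0]):
        u=np.flatnonzero(m[r])
        if len(u)>3: rows.append((r+y0,u[0]+x0,u[-1]+x0))
    print(rows[::5])
    for v,a,b in rows[3:-8]:
        o,D=ray(c,((a+b)/2,v));nn=np.array([-D[1],D[0]])/np.hypot(*D[:2]);A.append(nn);B.append(nn@o[:2])
    top=((rows[1][1]+rows[1][2])/2,rows[0][0]);V[[v[0] for v in V].index(n)]+=(top,)
    print('top',top)
xy,res,*_=np.linalg.lstsq(np.array(A),np.array(B),rcond=None);print(xy,'rms',np.sqrt(res/len(B)))
print('top tri',tri(V[0][1],V[0][3],V[1][1],V[1][3]))
E
python3 mal.py
```

```text
Traceback (most recent call last):
  File "mal.py", line 10, in <module>
    k,l,st,_=cv2.connectedComponentsWithStats(m);i=1+st[1:,4].argmax();m=l==i;print(n,st[i])
                                                     ~~~~~~~~~~~~~~~^^
ValueError: attempt to get argmax of an empty sequence
```

```bash
python3 - <<'E'
import pickle,cv2
d=pickle.load(open('c0.pkl','rb'))
for n,pts in [('scene',[(222,215),(226,250),(210,240),(250,260)]),('side',[(231,245),(237,280),(260,300)])]:
    h=cv2.cvtColor(d[n]['image'],cv2.COLOR_RGB2HSV)
    for p in pts: print(n,p,d[n]['image'][p[1],p[0]],h[p[1],p[0]])
E
```

```text
scene (222, 215) [99 87 74] [16 64 99]
scene (226, 250) [112  98  83] [ 16  66 112]
scene (210, 240) [116 115 110] [ 25  13 116]
scene (250, 260) [210 209 200] [ 27  12 210]
side (231, 245) [75 66 53] [18 75 75]
side (237, 280) [77 67 54] [17 76 77]
side (260, 300) [86 86 80] [30 18 86]
```

```bash
sed -i 's/hsv\[...,0\]<18)&(hsv\[...,1\]>85/hsv[...,0]<22)\&(hsv[...,1]>42/' mal.py; python3 mal.py
```

```text
scene [ 12  48  30  37 916]
[(233, np.int64(213), np.int64(235)), (238, np.int64(213), np.int64(237)), (243, np.int64(212), np.int64(238)), (248, np.int64(212), np.int64(239)), (253, np.int64(212), np.int64(240)), (258, np.int64(212), np.int64(240)), (263, np.int64(213), np.int64(240)), (268, np.int64(217), np.int64(232))]
top (np.float64(224.0), 233)
side [  10   12   33   72 1380]
[(227, np.int64(228), np.int64(233)), (232, np.int64(224), np.int64(236)), (237, np.int64(225), np.int64(237)), (242, np.int64(227), np.int64(237)), (247, np.int64(228), np.int64(237)), (252, np.int64(228), np.int64(238)), (257, np.int64(228), np.int64(243)), (262, np.int64(224), np.int64(247)), (267, np.int64(223), np.int64(248)), (272, np.int64(223), np.int64(250)), (277, np.int64(223), np.int64(251)), (282, np.int64(222), np.int64(252)), (287, np.int64(224), np.int64(252)), (292, np.int64(225), np.int64(251)), (297, np.int64(231), np.int64(244))]
top (np.float64(231.0), 227)
[0.6086 0.2104] rms [0.0011]
top tri (array([0.6291, 0.1849, 0.1053]), np.float64(0.0786343687868193))
```

Emit:
play_rows:
  dp:
    - [3.9, 0.1, 0]
    - [7.8, 0.2, 0]
    - [11.7, 0.3, 0]
    - [15.6, 0.4, 0]
    - [19.5, 0.5, 0]
  roll: [0, 0, 0, 0, 0]
  claw: [-1, -1, -1, -1, -1]

```text
time: 32.42
tool_pos: [0.4709, -0.1065, 0.3376]
orientation: [[0.317, 0.948, -0.002], [0.948, -0.317, 0.0], [-0.001, -0.002, -1.0]]
force: [0.8, -0.1, -0.1]
grip_width: 0.0868
grasp_force: 0.0
```

Emit:
play_rows:
  dp:
    - [3.9, 0.1, 0]
    - [7.8, 0.2, 0]
    - [11.7, 0.3, 0]
    - [15.6, 0.4, 0]
    - [19.5, 0.5, 0]
  roll: [0, 0, 0, 0, 0]
  claw: [-1, -1, -1, -1, -1]

```text
time: 32.83
tool_pos: [0.5377, 0.0761, 0.3374]
orientation: [[0.318, 0.948, -0.003], [0.948, -0.318, -0.0], [-0.001, -0.002, -1.0]]
force: [0.6, -0.9, 1.8]
grip_width: 0.0871
grasp_force: 0.0
```

Emit:
play_rows:
  dp:
    - [3.5, 0, 0]
    - [6.9, 0, 0]
    - [6.9, 0, 0]
    - [6.9, 0, 0]
    - [6.9, 0, 0]
  roll: [6, 11.5, 11.5, 11.5, 11.5]
  claw: [-1, -1, -1, -1, -1]

```text
time: 33.25
tool_pos: [0.5591, 0.1405, 0.3376]
orientation: [[0.497, 0.868, -0.003], [0.868, -0.497, -0.001], [-0.002, -0.002, -1.0]]
force: [-0.5, -0.9, -0.7]
grip_width: 0.087
grasp_force: 0.0
```

```bash
python3 look.py wrist w12; python3 off.py .6086 .2104 60; python3 - <<'E'
import pickle
from h import *
c=pickle.load(open('w12.pkl','rb'))
for z in (0,.085,.174): print(z,proj(c,(.6086,.2104,z)))
h=cv2.cvtColor(c['image'],cv2.COLOR_RGB2HSV)
m=((h[...,0]<22)&(h[...,1]>60)).astype(np.uint8)[:275]
k,l,st,ce=cv2.connectedComponentsWithStats(m)
for i in st[1:,4].argsort()[::-1][:4]+1: print(st[i],ce[i])
E
```

```text
33.3 [0.5595 0.139  0.338 ] [[ 0.49975385  0.86616523 -0.00197206]
 [ 0.86616496 -0.49975659 -0.00127146]
 [-0.00208685 -0.00107271 -0.99999725]]
pos [0.5595 0.139  0.338 ] yaw 60.02 dp cm [8.63 0.68] roll 0.02 t 33.3 q7 [ 0.66  0.34 -1.18  1.54  0.32  1.48 -1.05] w 0.08733280197710197 0.0
0 [332.86535598 125.27480595]
0.085 [334.59002692 122.89362417]
0.174 [337.63651839 118.68913063]
[ 554    0   86  184 9734] [607.68707623  86.7068009 ]
[302  93  63  65 696] [328.1954023 127.1408046]
[317  99  41  44 629] [339.55643879 121.11287758]
[593 183   2   1   2] [593.5 183. ]
```

Emit:
play_rows:
  dp:
    - [2.5, 0.2, 0]
    - [5, 0.4, 0]
    - [7.5, 0.6, 0]
    - [8.5, 0.7, 0]
    - [8.5, 0.7, 0]
  roll: [0, 0, 0, 0, 0]
  claw: [-1, -1, -1, -1, -1]

```text
time: 33.72
tool_pos: [0.6091, 0.21, 0.3383]
orientation: [[0.5, 0.866, -0.001], [0.866, -0.5, 0.001], [0.0, -0.001, -1.0]]
force: [-0.3, -0.2, -0.1]
grip_width: 0.0871
grasp_force: 0.0
```

Emit:
play_rows:
  dp:
    - [0, 0, 2]
    - [0, 0, 4.5]
    - [0, 0, 7]
    - [0, 0, 9.5]
    - [0, 0, 11]
  roll: [0, 0, 0, 0, 0]
  claw: [-1, -1, -1, -1, -1]

```text
time: 34.13
tool_pos: [0.6078, 0.2064, 0.2263]
orientation: [[0.503, 0.864, -0.003], [0.864, -0.503, -0.003], [-0.004, -0.001, -1.0]]
force: [0.1, -1.9, -0.5]
grip_width: 0.0869
grasp_force: 0.0
```

```bash
python3 off.py .608 .2095 60
```

```text
pos [0.6078 0.2064 0.2263] yaw 59.82 dp cm [ 0.28 -0.14] roll -0.18 t 34.1333 q7 [ 0.4   0.56 -1.06  1.53  0.5   1.35 -1.24] w 0.08688209530384325 0.0
```

Emit:
play_rows:
  dp:
    - [0, 0, 1]
    - [0, 0, 2.5]
    - [0, 0, 3.6]
    - [0, 0, 4.2]
    - [0, 0, 4.2]
  roll: [0, 0, 0, 0, 0]
  claw: [-1, -1, -1, -1, -1]

```text
time: 34.55
tool_pos: [0.6079, 0.2102, 0.186]
orientation: [[0.499, 0.866, -0.002], [0.866, -0.499, -0.001], [-0.001, -0.001, -1.0]]
force: [0.0, -0.2, 0.1]
grip_width: 0.0872
grasp_force: 0.0
```

Emit:
play_rows:
  dp:
    - [0, 0, 0]
    - [0, 0, 0]
    - [0, 0, 0]
    - [0, 0, 0]
    - [0, 0, 0]
  roll: [0, 0, 0, 0, 0]
  claw: [0, 0.2, 0.2, 0.2, 0.2]

```text
time: 34.97
tool_pos: [0.6085, 0.2108, 0.1877]
orientation: [[0.499, 0.866, 0.001], [0.866, -0.499, 0.0], [0.0, 0.001, -1.0]]
force: [0.4, -0.4, 1.1]
grip_width: 0.0617
grasp_force: 0.0
```

```bash
python3 off.py .608 .2095 60
```

```text
pos [0.6085 0.2108 0.1877] yaw 60.05 dp cm [-0.14  0.03] roll 0.05 t 34.9667 q7 [ 0.38  0.6  -1.04  1.57  0.53  1.29 -1.26] w 0.0616904560747107 0.0
```

Emit:
play_rows:
  dp:
    - [-0.1, 0, 0.3]
    - [-0.1, 0, 0.5]
    - [-0.1, 0, 0.5]
    - [-0.1, 0, 0.5]
    - [-0.1, 0, 0.5]
  roll: [0, 0, 0, 0, 0]
  claw: [0.2, 0.2, 1, 1, 1]

```text
time: 35.38
tool_pos: [0.6077, 0.2097, 0.1821]
orientation: [[0.499, 0.866, -0.0], [0.866, -0.499, -0.0], [-0.0, -0.0, -1.0]]
force: [-0.2, 0.8, -1.0]
grip_width: 0.0287
grasp_force: 0.0
```

Emit:
play_rows:
  dp:
    - [0, 0, 0]
    - [0, 0, 0]
    - [0, 0, 0]
    - [0, 0, 0]
    - [0, 0, 0]
  roll: [0, 0, 0, 0, 0]
  claw: [1, 1, 1, 1, 1]

```text
time: 35.8
tool_pos: [0.6078, 0.2097, 0.1822]
orientation: [[0.499, 0.866, 0.0], [0.866, -0.499, -0.0], [-0.0, 0.0, -1.0]]
force: [1.2, -0.7, -2.4]
grip_width: 0.0264
grasp_force: 30.0
```

Emit:
play_rows:
  dp:
    - [0, 0, 0]
    - [0, 0, 0]
    - [0, 0, 0]
    - [0, 0, 0]
    - [0, 0, 0]
  roll: [0, 0, 0, 0, 0]
  claw: [1, 1, 1, 1, 1]

```text
time: 36.22
tool_pos: [0.6078, 0.2097, 0.1821]
orientation: [[0.499, 0.866, -0.0], [0.866, -0.499, -0.0], [-0.0, 0.0, -1.0]]
force: [0.5, -0.9, -2.6]
grip_width: 0.0264
grasp_force: 30.0
```

```bash
python3 off.py .5588 -.3704 30
```

```text
pos [0.6078 0.2097 0.1821] yaw 60.04 dp cm [-52.71  24.72] roll 30.04 t 36.2167 q7 [ 0.38  0.6  -1.04  1.57  0.53  1.28 -1.26] w 0.026436168949616694 29.995736991986632
```

Emit:
play_rows:
  dp:
    - [0, 0, -1]
    - [0, 0, -3.5]
    - [0, 0, -6.5]
    - [0, 0, -9.5]
    - [0, 0, -12]
  roll: [0, 0, 0, 0, 0]
  claw: [1, 1, 1, 1, 1]

```text
time: 36.63
tool_pos: [0.6072, 0.21, 0.3042]
orientation: [[0.499, 0.867, -0.001], [0.867, -0.499, 0.0], [-0.0, -0.001, -1.0]]
force: [0.7, -0.6, -4.2]
grip_width: 0.0265
grasp_force: 30.0
```

Emit:
play_rows:
  dp:
    - [-2, 0.9, 0]
    - [-5, 2.3, 0]
    - [-8, 3.8, 0]
    - [-11.3, 5.3, 0]
    - [-14.5, 6.8, 0]
  roll: [0, 0, 0, 0, 0]
  claw: [1, 1, 1, 1, 1]

```text
time: 37.05
tool_pos: [0.5931, 0.049, 0.302]
orientation: [[0.498, 0.867, -0.002], [0.867, -0.498, -0.001], [-0.001, -0.001, -1.0]]
force: [0.7, -0.3, -5.2]
grip_width: 0.0263
grasp_force: 30.0
```

Emit:
play_rows:
  dp:
    - [-3.2, 1.5, 0]
    - [-6.4, 3, 0]
    - [-9.6, 4.5, 0]
    - [-12.8, 6, 0]
    - [-16, 7.5, 0]
  roll: [0, 0, 0, 0, 0]
  claw: [1, 1, 1, 1, 1]

```text
time: 37.47
tool_pos: [0.5783, -0.1272, 0.3023]
orientation: [[0.499, 0.867, -0.001], [0.867, -0.499, -0.0], [-0.001, -0.001, -1.0]]
force: [0.6, -0.3, -5.4]
grip_width: 0.0265
grasp_force: 30.0
```

Emit:
play_rows:
  dp:
    - [-3.2, 1.5, 0]
    - [-6.4, 3, 0]
    - [-9.6, 4.5, 0]
    - [-12.8, 6, 0]
    - [-15, 7, 0]
  roll: [0, 0, 0, 0, 0]
  claw: [1, 1, 1, 1, 1]

```text
time: 37.88
tool_pos: [0.5634, -0.2953, 0.3018]
orientation: [[0.503, 0.865, -0.002], [0.865, -0.503, -0.001], [-0.002, -0.001, -1.0]]
force: [-0.0, -1.2, -6.2]
grip_width: 0.0264
grasp_force: 30.0
```

Emit:
play_rows:
  dp:
    - [-2.2, 1, 0]
    - [-4.4, 2, 0]
    - [-6.2, 2.9, 0]
    - [-7.2, 3.4, 0]
    - [-7.2, 3.4, 0]
  roll: [0, 0, 0, 0, 0]
  claw: [1, 1, 1, 1, 1]

```text
time: 38.3
tool_pos: [0.5572, -0.3738, 0.3013]
orientation: [[0.504, 0.864, -0.002], [0.864, -0.504, -0.0], [-0.001, -0.001, -1.0]]
force: [-0.0, -0.1, -5.5]
grip_width: 0.0264
grasp_force: 30.0
```

Emit:
play_rows:
  dp:
    - [0, 0, 1]
    - [0, 0, 2.5]
    - [0, 0, 4]
    - [0, 0, 5]
    - [0, 0, 5]
  roll: [0, 0, 0, 0, 0]
  claw: [1, 1, 1, 1, 1]

```text
time: 38.72
tool_pos: [0.5578, -0.3675, 0.2492]
orientation: [[0.497, 0.868, -0.004], [0.868, -0.497, 0.003], [0.001, -0.005, -1.0]]
force: [-1.3, 1.1, -5.9]
grip_width: 0.0267
grasp_force: 30.0
```

```bash
python3 off.py .5588 -.3704 60;  python3 look.py wrist w13; python3 - <<'E'
import pickle
from h import *
np.set_printoptions(precision=2,suppress=True)
c=pickle.load(open('w13.pkl','rb'));s=c['s'];R=np.array(s['orientation'])
# predicted pixels of holder centre and screws; bright screws near them
o=np.array([.5588,-.3704,.016]);a=np.radians(-113);l=np.array([np.cos(a),np.sin(a),0])*.0892;w=np.array([np.sin(a),-np.cos(a),0])*.0522
g=cv2.cvtColor(c['image'],cv2.COLOR_RGB2GRAY)
for i,j in [(1,1),(1,-1),(-1,1),(-1,-1)]:
    p=o+i*l+j*w;u,v=proj(c,p);r=9;ui,vi=int(round(u)),int(round(v))
    if not(r<=ui<640-r and r<=vi<275-r): print(i,j,(u,v),'out');continue
    q=g[vi-r:vi+r+1,ui-r:ui+r+1];_,mx,_,ml=cv2.minMaxLoc(cv2.GaussianBlur(q,(3,3),0));print(i,j,(u,v),'peak',mx,np.median(q),(ui-r+ml[0],vi-r+ml[1]))
print('well',proj(c,o),'floor',proj(c,o-[0,0,.01]))
E
```

```text
pos [ 0.5578 -0.3675  0.2492] yaw 60.23 dp cm [-0.2   0.23] roll 0.23 t 38.7167 q7 [ 1.24  0.58 -1.    1.43  0.48  1.4  -0.29] w 0.026734721629430212 29.996775439940393
38.7667 [ 0.5583 -0.3682  0.2509] [[ 4.97157424e-01  8.67656932e-01 -2.43794890e-03]
 [ 8.67660274e-01 -4.97154179e-01  1.83599992e-03]
 [ 3.80981572e-04 -3.02809240e-03 -9.99995343e-01]]
1 1 (np.float64(287.20218056049293), np.float64(313.85096203899536)) out
1 -1 (np.float64(391.63751576925796), np.float64(302.8997963974098)) out
-1 1 (np.float64(257.3647738832803), np.float64(128.8721498581744)) peak 229.0 186.0 (255, 127)
-1 -1 (np.float64(377.4755791936702), np.float64(114.01980567938537)) peak 230.0 189.0 (377, 111)
well [328.91 221.5 ] floor [328.86 219.09]
```

Emit:
play_rows:
  dp:
    - [0, 0.1, 1]
    - [0, 0.1, 2]
    - [0, 0.1, 3]
    - [0, 0.1, 4]
    - [0, 0.1, 4.5]
  roll: [0, 0, 0, 0, 0]
  claw: [1, 1, 1, 1, 1]

```text
time: 39.18
tool_pos: [0.5587, -0.3705, 0.2051]
orientation: [[0.499, 0.866, -0.002], [0.866, -0.499, 0.001], [-0.0, -0.002, -1.0]]
force: [-0.8, -0.4, -5.3]
grip_width: 0.0265
grasp_force: 30.0
```

Emit:
play_rows:
  dp:
    - [0, 0, 0.3]
    - [0, 0, 0.6]
    - [0, 0, 0.9]
    - [0, 0, 1.2]
    - [0, 0, 1.4]
  roll: [0, 0, 0, 0, 0]
  claw: [1, 1, 1, 1, 1]

```text
time: 39.6
tool_pos: [0.5596, -0.3707, 0.1932]
orientation: [[0.499, 0.866, 0.0], [0.866, -0.499, -0.0], [-0.0, 0.0, -1.0]]
force: [-0.7, 0.8, -5.7]
grip_width: 0.0265
grasp_force: 30.0
```

```bash
python3 off.py .5588 -.3704 60
```

```text
pos [ 0.5596 -0.3707  0.1932] yaw 60.04 dp cm [-0.01 -0.09] roll 0.04 t 39.6 q7 [ 1.23  0.62 -0.98  1.49  0.52  1.31 -0.32] w 0.026540058367241524 29.996012742631137
```

Inside the well laterally; continue to the floor.

Emit:
play_rows:
  dp:
    - [0, 0, 0.1]
    - [0, 0, 0.2]
    - [0, 0, 0.3]
    - [0, 0, 0.4]
    - [0, 0, 0.5]
  roll: [0, 0, 0, 0, 0]
  claw: [1, 1, 1, 1, 1]

```text
time: 40.02
tool_pos: [0.5596, -0.3707, 0.1883]
orientation: [[0.499, 0.866, 0.0], [0.866, -0.499, -0.0], [-0.0, 0.0, -1.0]]
force: [0.1, -0.2, -5.3]
grip_width: 0.0265
grasp_force: 30.0
```

Emit:
play_rows:
  dp:
    - [0, 0, 0.05]
    - [0, 0, 0.1]
    - [0, 0, 0.1]
    - [0, 0, 0.1]
    - [0, 0, 0.1]
  roll: [0, 0, 0, 0, 0]
  claw: [1, 1, 1, 1, 1]

```text
time: 40.43
tool_pos: [0.5597, -0.3707, 0.1881]
orientation: [[0.499, 0.866, 0.0], [0.866, -0.499, -0.001], [-0.0, 0.001, -1.0]]
force: [-1.3, 1.2, 2.4]
grip_width: 0.0264
grasp_force: 30.0
```

Floor contact at the expected height (0.188). Release and lift.

Emit:
play_rows:
  dp:
    - [0, 0, 0]
    - [0, 0, 0]
    - [0, 0, 0]
    - [0, 0, 0]
    - [0, 0, 0]
  roll: [0, 0, 0, 0, 0]
  claw: [0.6, 0.2, -0.3, -1, -1]

```text
time: 40.85
tool_pos: [0.5597, -0.3708, 0.1872]
orientation: [[0.499, 0.866, 0.001], [0.866, -0.499, -0.0], [0.0, 0.001, -1.0]]
force: [0.3, 0.1, 0.7]
grip_width: 0.0457
grasp_force: 0.0
```

Emit:
play_rows:
  dp:
    - [0, 0, 0]
    - [0, 0, 0]
    - [0, 0, 0]
    - [0, 0, 0]
    - [0, 0, 0]
  roll: [0, 0, 0, 0, 0]
  claw: [-1, -1, -1, -1, -1]

```text
time: 41.27
tool_pos: [0.5595, -0.3707, 0.1873]
orientation: [[0.499, 0.866, 0.0], [0.866, -0.499, -0.0], [-0.0, 0.0, -1.0]]
force: [0.8, 0.4, -0.1]
grip_width: 0.0785
grasp_force: 0.0
```

Emit:
play_rows:
  dp:
    - [0, 0, 0]
    - [0, 0, -1]
    - [0, 0, -4]
    - [0, 0, -8]
    - [0, 0, -12]
  roll: [0, 0, 0, 0, 0]
  claw: [-1, -1, -1, -1, -1]

```text
time: 41.68
tool_pos: [0.5589, -0.3704, 0.3086]
orientation: [[0.499, 0.867, -0.001], [0.867, -0.499, 0.001], [0.0, -0.002, -1.0]]
force: [1.3, -0.5, 0.7]
grip_width: 0.087
grasp_force: 0.0
```

Emit:
play_rows:
  dp:
    - [-2, 0, -2]
    - [-5, 0, -3]
    - [-8.5, 0, -3]
    - [-8.5, 0, -3]
    - [-8.5, 0, -3]
  roll: [0, 0, 0, 0, 0]
  claw: [-1, -1, -1, -1, -1]

```text
time: 42.1
tool_pos: [0.5151, -0.4476, 0.3377]
orientation: [[0.504, 0.863, -0.0], [0.863, -0.504, -0.001], [-0.001, 0.0, -1.0]]
force: [-1.0, 0.8, 0.2]
grip_width: 0.0869
grasp_force: 0.0
```

```bash
python3 look.py wrist w14; python3 look.py side s2; python3 - <<'E'
import pickle
from h import *
np.set_printoptions(precision=3,suppress=True)
c=pickle.load(open('w14.pkl','rb'))
for z in (.046,.18): print(z,proj(c,(.5588,-.3704,z)))
h=cv2.cvtColor(c['image'],cv2.COLOR_RGB2HSV)
m=((h[...,0]<22)&(h[...,1]>60)).astype(np.uint8)[:275]
k,l,st,ce=cv2.connectedComponentsWithStats(m)
for i in st[1:,4].argsort()[::-1][:4]+1: print(st[i],ce[i])
# cup now vs start in side view (bright patch around cup)
a=pickle.load(open('c0.pkl','rb'))['side']['image'];b=pickle.load(open('s2.pkl','rb'))['image']
print('cup diff',np.abs(a[222:262,265:305].astype(int)-b[222:262,265:305]).mean())
E
```

```text
42.15 [ 0.5165 -0.4452  0.3377] [[ 5.01166529e-01  8.65350765e-01  4.06148964e-04]
 [ 8.65350756e-01 -5.01166643e-01  2.54743686e-04]
 [ 4.23990956e-04  2.23792305e-04 -9.99999885e-01]]
42.2 [ 0.5173 -0.4437  0.3376] [[ 4.98881988e-01  8.66669704e-01  6.22157166e-04]
 [ 8.66669428e-01 -4.98882343e-01  7.15197072e-04]
 [ 9.30222859e-04  1.82405658e-04 -9.99999551e-01]]
0.046 [323.88  120.867]
0.18 [323.221 113.058]
[  459     0   181   275 16965] [569.741 185.85 ]
[ 211  234  118   41 2351] [268.969 260.906]
[ 472    0   43   66 1297] [492.464  30.8  ]
[ 144  227   54   48 1031] [169.479 253.14 ]
cup diff 2.3779166666666667
```

```bash
python3 - <<'E'
import pickle
from h import *
c=pickle.load(open('w14.pkl','rb'));h=cv2.cvtColor(c['image'],cv2.COLOR_RGB2HSV)
m=((h[...,0]<22)&(h[...,1]>60)).astype(np.uint8)[:275]
k,l,st,ce=cv2.connectedComponentsWithStats(m)
for i in range(1,k):
    x,y,w,H,a=st[i]
    if a>60 and 240<ce[i][0]<400 and 50<ce[i][1]<190: print(st[i],ce[i],(x+w/2,y+H/2))
print([tuple(map(int,h[121,x])) for x in range(265,385,6)])
d=pickle.load(open('s2.pkl','rb'));g=cv2.cvtColor(d['image'],cv2.COLOR_RGB2HSV)
for z in (.02,.09,.18): print(z,proj(d,(.5588,-.3704,z)))
m=((g[...,0]<22)&(g[...,1]>42)).astype(np.uint8)
k,l,st,ce=cv2.connectedComponentsWithStats(m[90:200,310:380])
for i in range(1,k):
    if st[i][4]>80: 
        print(st[i]+[310,90,0,0,0]); q=l==i
        print([(r+90,*(np.flatnonzero(q[r])[[0,-1]]+310)) for r in range(0,110,6) if q[r].sum()>2])
E
```

```text
[292  85  67  70 973] [324.42343268 122.23741007] (np.float64(325.5), np.float64(120.0))
[305  91  41  47 630] [327.86349206 116.00952381] (np.float64(325.5), np.float64(114.5))
[(0, 3, 155), (116, 9, 194), (116, 10, 196), (120, 12, 110), (135, 15, 34), (13, 97, 79), (12, 45, 141), (14, 94, 73), (14, 36, 218), (15, 35, 225), (16, 38, 229), (16, 44, 228), (13, 64, 218), (13, 78, 147), (16, 36, 235), (14, 82, 147), (108, 15, 86), (113, 10, 195), (116, 9, 196), (120, 9, 196)]
0.02 [344.08479271 163.30601506]
0.09 [344.60450417 142.85372769]
0.18 [345.30339378 114.9423989 ]
[333 114  23  58 841]
[(114, np.int64(342), np.int64(347)), (120, np.int64(340), np.int64(349)), (126, np.int64(340), np.int64(348)), (132, np.int64(341), np.int64(348)), (138, np.int64(341), np.int64(347)), (144, np.int64(335), np.int64(352)), (150, np.int64(334), np.int64(353)), (156, np.int64(334), np.int64(354)), (162, np.int64(333), np.int64(354)), (168, np.int64(333), np.int64(354))]
[322 133  12  10 101]
[(138, np.int64(322), np.int64(333))]
```

```bash
python3 -c "
from station import env
print(env.finish_job())"
```

```text
the job is handed in; nothing more can be done
None
```

All four tools are seated in their holders and let go, the cup has not moved, and the job was handed in at about 42 s of the 136 s; no verdict came back from `finish_job()`, and I viewed 15 pictures, one over the limit of 14.

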